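Move the clip-on aerosol lid to the loaded centrifuge bucket

ROBOT

A 6-joint arm with a two-finger parallel gripper is mounted at the origin on the work surface. World frame = base frame: x ahead of the robot, y to its left, z up, the work surface at z = 0. Lengths are in mm, angles in rad, forces in N, time in s.
With the tool pointing down it reaches from about 275 to 850 mm from the base axis. Payload 19 kg.
Tool frame: the origin (TCP) lies on the centre line of the jaws, within the pads' length; the fingertips stand 22 mm ahead of it and the grasp point (between the pads) lies 3 mm ahead of it; z points along the fingers, y is the direction in which the jaws open and shut (so a half turn about z gives the same grasp; the last joint's range is limited). The gripper opens to 85 mm and grips with 20 to 120 N. Pads are 22 mm wide; open, the fingers measure 114 mm over their backs; the gripper's body (76 mm by 85 mm) begins 54 mm behind the grasp point. The pads swing forward as they close: fully open they stand 13 mm farther back than shut.
Start: joints at [1.061, 0.15, 1.437, -0, 1.554, -0.134], TCP at [211.037, 534.842, 253.267] pointing down, gripper open.
Joint ranges: [-2.8, 2.8], [-0.68, 2.1], [0.12, 2.68], [-1.39, 4.53], [0.16, 2.79], [-2.81, 2.81]. Speed limits (rad/s): [1.89, 1.89, 2.22, 3.01, 3.01, 3.01].

INTERFACE

Orientations are given as a unit quaternion [x, y, z, w].
In Python, from station import env, camera, cut_out, spot_point gives the robot as it stands.
- The arm moves only by the tool step_arm, never from a script. Its argument "series" is a list of rows, each an object with "slide": the shift along the tool's x, y, z in m, a list of three; "twist": the turn, a rotation vector about the tool's x, y, z in degrees, a list of three. A call has 1 to 5 rows; each row is the pose to reach, as a shift and turn from the pose commanded when the call began, along the tool's axes at that moment; what a row does not reach only later rows make up. A row lasts 1/10 s, in which the tool goes at most 50 mm and 8.59 degrees, less where a joint would pass 70% of its speed; a pose out of reach is approached as far as the arm can. A call with a gripper value outside its range is refused whole. "fingers" is the closure, from 0 (fully open) to 1 (shut), set as the call begins (left out, the last holds). The fingers move at their own pace and stop on an object; the grip force is fixed at half the most. Time passes only in rows, so rows that repeat a pose let the fingers close. It gives the time, the measured TCP pose, the force and the opening at its end, in the units of the state.
- env.get_obs(): the state, without advancing time (a new reading comes with each control period).
- camera(name): name is "side" or "top"; returns a dict with "pixels" (480x640x3 uint8, red, green, blue), "z_map" (480x640 float32, mm along the optical axis (not along the pixel's ray), 0 where there is no reading), "vfov" (degrees; the focal length in pixels is half the picture's height over the tangent of half this angle, whatever the lens; pixels are square), "cx", "cy" (the principal point, pixels), "dist_coeffs" ([k1, k2, p1, p2, k3] as OpenCV has them; the pictures are not rectified), "pose" (4x4, takes a point from camera to world coordinates). Camera axes: x right, y down, z forward; pixel columns grow to the right and rows downward; lengths in mm; the calibration is good to about 2 mm. A picture is of the moment at which its call begins.
- env.job_done(): hands the job in, once; it reports no verdict.
Trained networks look in the newest picture that a camera, given by its name, has taken for a name from the list of things; names that differ only in an ending like _2 or _b are one class to them, and where a whole thing is asked for, a point or a joint stands for the part that bears it (a point fixed in the world has none). Each returns a list of dicts, best first, with "conf" (0 to 1); they miss things now and then, are a little off and sometimes report something else, mostly with a low value. They report only what shows in the picture. A call takes as long as a camera call. They do not tell look-alikes from the thing itself.
- cut_out(camera, query): "region" (480x640 bool, what is visible of it).
- spot_point(camera, query): "at" ([x, y, z] in mm, in world coordinates, good to about 4 mm: a listed point, or the origin of a listed thing).
The state is a dict: "t": time; "joint_positions": joint angles; "qd": joint speeds; "joint_efforts": joint torques, N m; "eef_pos": TCP position; "orientation": TCP orientation; "force": force on the tool from outside, world axes, zero at the start; "wrist_torque": the same for the moment, N m; "gripper_width": finger opening in mm.
Only numpy, scipy, OpenCV 4.12 (cv2) and the standard library are available. Lean on these libraries where they do the work, as an engineer would, in place of code of your own. Each camera call takes 0.05 s, during which the arm holds its last target.

TASK

Three rectangular centrifuge buckets stand in a foam-lined stand: one holds the sample tubes, and the only lid is snapped onto an empty one. Pinch the lid's two spring tabs together to unlatch it, lift it off without pulling that bucket up out of the stand, and fit it squarely onto the bucket with the tubes. Then press the lid down, firmly (about 20 N) but never with more than 27 N, until both tabs snap out and it is latched; leave all the other things where they are.

Things in the scene. Friction and masses are not known exactly. Their poses are not given: they have to be found in the camera images.
- lid: Grey plastic clip-on lid, 0.14 kg. Origin: centre of its deck's underside; z up, x along its 100 mm length, y along its 80 mm width (the line along which the tabs are pinched). Deck 7 mm thick. It fits either way round. Latched, its origin is 93 mm above the bucket's origin, axes parallel; unlatched on a bucket, the seal holds it 2 to 3 mm higher. A grasp by the pinched tabs carries it.
- lid_tabs (a point): Point midway between the lid's two upright tabs, 25 mm above the lid's origin. Each tab is 26 mm wide (x), 3 mm thick, reaches 38 mm above the lid's origin. Outer faces at y = +28 and -28 mm: 56 mm over both free, 44 mm fully pinched; each slides straight in by up to 6 mm against a 1.5 to 4.5 N spring. Gap between them 50 mm free, 38 mm pinched.
- lid_hooks (a point): Point midway between the hooks, on the level of their catching faces, 25 mm under the lid's origin. One hook per tab, pointing outwards, sloped below, lowest point 42 mm under the lid's origin. It catches under a ledge inside the bucket (3.5 mm overlap) and is clear of it once its tab is in by about 4 mm; the clearance at full pinch is 2.5 mm.
- lid_top (a point): Centre of the raised thumb pad on the deck, between the tabs: 84 x 34 mm (x, y), 10 mm above the lid's origin; the place to press. Under the deck a collar, 17 mm deep with a tapered foot, fits the bucket's mouth with 1.5 mm to spare all round, and a springy seal ring meets the rim: pressing the lid home until both hooks snap takes 15 to 20 N.
- tab_left (a joint): Inward travel of the lid's tab on its +y side, m: 0 = sprung out (latched if the lid is home), 0.006 = fully pinched.
- tab_right (a joint): Inward travel of the lid's tab on its -y side, m: 0 = sprung out, 0.006 = fully pinched.
- loaded_bucket: Aluminium bucket 96 x 76 x 90 mm (x, y, z; walls 4 mm, 108 mm over the trunnion guides on its ends) holding a tube insert and five grey-stoppered tubes, tops 12 mm below the rim. Origin: centre of its underside; z up. Stands loose with 2 mm play in a well of the stand, on a foam pad that sinks when the lid is pressed home, by 1 to 20 mm: the three pads are worn to very different softness.
- spare_bucket: Same bucket, empty, 0.5 kg, also loose in its well, with the lid latched on it at the start.
- open_bucket: Same bucket, empty and open. Not part of the job.
- stand: White plastic stand 124 x 292 x 60 mm, fixed to the bench, with three wells in a row along its y axis, 92 mm apart, one bucket in each (any order). Origin: centre of its underside. The buckets' feet start 34 mm above the bench, on foam.
- tube_rack: White rack 75 x 200 x 60 mm with capped tubes to 108 mm height, standing loose; origin centre of underside. Bystander.
- wash_bottle: White wash bottle, 74 mm across, 215 mm tall; origin centre of underside. Bystander.
- slide_box: Grey slide box 50 x 140 x 30 mm; origin centre of underside. Bystander.
- jar: White specimen jar, 64 mm across, 83 mm tall; origin centre of underside. Bystander.
Mind the look-alikes: they are no part of the job. Leave any green or orange look-alike of the spare_bucket alone. Leave any pink or purple look-alike of the lid alone.

How it is judged:
By the outcome, as a careful person would: the job done as asked, in the order asked, and still so for the second after the job is handed in, with the robot touching nothing.
It also fails if it takes over 48 s, if anything falls off the work surface, if the arm or the gripper's body presses on something with over 40 N, if the wrist force passes 120 N, or if a joint passes its speed limit or range.

## Working session

There is one attempt and no reset: what is moved stays moved. The work goes in short steps, Python scripts to look and compute and a tool call to move; the robot and the scene stay as the last step left them, time stands still between calls to the robot, and variables do not carry over. Pictures are saved under pics/ and viewed, and the job is handed in when it is done.

Besides the shell and the picture viewer there is one more tool, called after ">>>" as name(argument=value, ...), one argument or row to a line, values as JSON. step_arm: Moves the arm, as the interface text tells. Its arguments: {"type":"object","properties":{"series":{"type":"array","items":{"type":"object","properties":{"slide":{"type":"array","items":{"type":"number"}},"twist":{"type":"array","items":{"type":"number"}}}}},"fingers":{"type":"number"}},"required":["series"]}

```bash
ls; mkdir -p pics; cat > h.py <<'E'
import numpy as np, cv2
from station import env, camera, cut_out, spot_point
def K(c):
    f=240/np.tan(np.radians(c['vfov'])/2)
    return np.array([[f,0,c['cx']],[0,f,c['cy']],[0,0,1.]])
def cloud(c):
    v,u=np.mgrid[0:480,0:640]
    p=cv2.undistortPoints(np.stack([u,v],-1).reshape(-1,1,2).astype(np.float64),K(c),np.array(c['dist_coeffs'],float)).reshape(480,640,2)
    z=c['z_map'].astype(float)
    P=np.stack([p[...,0]*z,p[...,1]*z,z],-1)@c['pose'][:3,:3].T+c['pose'][:3,3]
    P[z==0]=np.nan
    return P
def save(n,im): cv2.imwrite('pics/'+n,im[...,::-1])
def proj(c,p):
    T=np.linalg.inv(c['pose']); r,_=cv2.Rodrigues(T[:3,:3])
    return cv2.projectPoints(np.array(p,float).reshape(-1,1,3),r,T[:3,3],K(c),np.array(c['dist_coeffs'],float))[0].reshape(-1,2)
E
python3 - <<'E'
from h import *
import pickle
for n in ['top','side']:
    c=camera(n); save(n+'0.png',c['pixels']); pickle.dump(c,open(n+'0.pkl','wb'))
    print(n,c['vfov'],np.round(c['pose'],2).tolist())
    for q in ['lid','lid_tabs','lid_top','loaded_bucket','spare_bucket','open_bucket','stand']:
        print(q,[(np.round(d['at']).tolist(),round(d['conf'],2)) for d in spot_point(n,q)])
o=env.get_obs();print({k:np.round(v,3).tolist() for k,v in o.items()})
E
```

```text
pics
top 44.35313406306836 [[-0.01, -1.0, 0.09, 356.54], [-1.0, 0.02, 0.02, 3.22], [-0.02, -0.09, -1.0, 1464.81], [0.0, 0.0, 0.0, 1.0]]
lid [([554.0, -239.0, 41.0], 0.87), ([314.0, -246.0, 40.0], 0.86), ([585.0, 35.0, 126.0], 0.6)]
lid_tabs [([590.0, 33.0, 151.0], 0.85), ([313.0, -243.0, 66.0], 0.76), ([549.0, -237.0, 65.0], 0.64), ([587.0, 34.0, 135.0], 0.52), ([585.0, 34.0, 100.0], 0.42)]
lid_top [([589.0, 30.0, 136.0], 0.96), ([311.0, -242.0, 50.0], 0.79), ([551.0, -235.0, 54.0], 0.6)]
loaded_bucket [([608.0, -62.0, 34.0], 0.63), ([397.0, -398.0, -3.0], 0.22)]
spare_bucket [([362.0, 113.0, 2.0], 0.72), ([396.0, -103.0, 0.0], 0.58), ([395.0, -400.0, -1.0], 0.48)]
open_bucket [([562.0, 119.0, 33.0], 0.66)]
stand [([588.0, 30.0, 136.0], 0.4)]
side 46.68006032770993 [[0.99, -0.11, 0.1, 336.62], [-0.15, -0.75, 0.64, -845.34], [0.01, -0.65, -0.76, 1137.1], [0.0, 0.0, 0.0, 1.0]]
lid [([316.0, -242.0, 38.0], 0.72), ([553.0, -238.0, 37.0], 0.56)]
lid_tabs [([553.0, -238.0, 70.0], 0.93), ([584.0, 34.0, 153.0], 0.91), ([310.0, -244.0, 65.0], 0.66)]
lid_top [([314.0, -242.0, 51.0], 0.98), ([548.0, -238.0, 56.0], 0.71), ([586.0, 35.0, 138.0], 0.58)]
loaded_bucket [([606.0, -61.0, 35.0], 0.91)]
spare_bucket [([372.0, 116.0, 3.0], 0.93), ([586.0, 34.0, 35.0], 0.9), ([396.0, -102.0, -1.0], 0.8)]
open_bucket [([566.0, 123.0, 35.0], 0.98)]
stand [([567.0, 125.0, 36.0], 0.65), ([589.0, 36.0, -0.0], 0.62), ([585.0, 36.0, 126.0], 0.48), ([581.0, -391.0, -2.0], 0.22)]
{'t': 0.8, 'joint_positions': [1.061, 0.15, 1.437, -0.0, 1.554, -0.134], 'qd': [0.0, 0.001, -0.001, -0.001, 0.001, -0.001], 'joint_efforts': [0.0, -71.28, -57.102, -0.0, 0.002, 0.0], 'eef_pos': [211.046, 534.84, 253.29], 'orientation': [0.187, 0.982, -0.0, -0.0], 'force': [-0.656, 0.909, 0.709], 'wrist_torque': [0.004, 0.029, 0.016], 'gripper_width': 85.373}
```

View pics/top0.png

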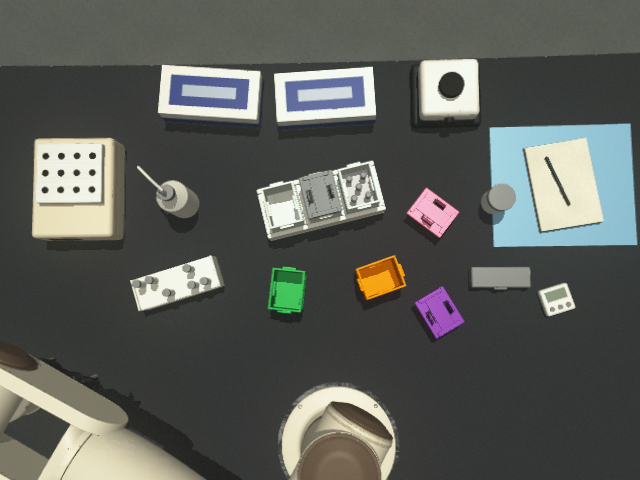

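View pics/side0.png

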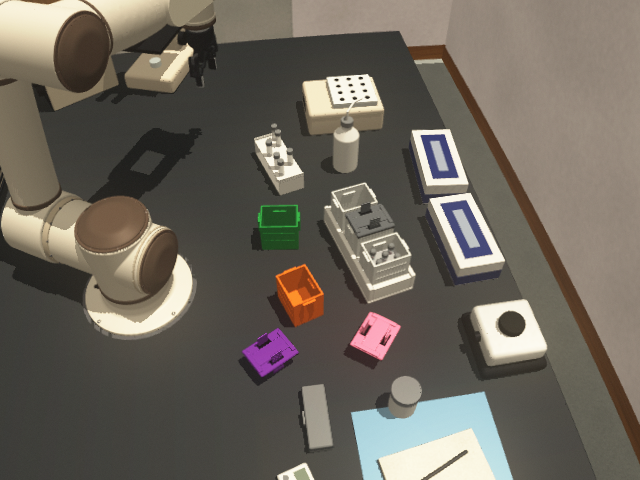

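```bash
python3 - <<'E'
from h import *
import pickle
for n in ['top','side']:
    c=pickle.load(open(n+'0.pkl','rb')); P=cloud(c)
    if n=='top': u0,u1,v0,v1=245,400,150,250
    else: u0,u1,v0,v1=310,425,170,310
    im=cv2.resize(c['pixels'][v0:v1,u0:u1],None,fx=5 if n=='top' else 4.2,fy=5 if n=='top' else 4.2,interpolation=cv2.INTER_CUBIC)
    save(n+'c.png',im)
    sub=P[v0:v1,u0:u1].reshape(-1,3)
    h,e=np.histogram(sub[:,2],bins=np.arange(0,180,4)); print(n,list(zip(e.astype(int),h)))
    pickle.dump(P,open(n+'P.pkl','wb'))
    for nm,lo,hi in [('rim/buckets',118,130),('deck',130.5,141),('tabtop',155,172),('standtop',52,66)]:
        m=(sub[:,2]>lo)&(sub[:,2]<hi); q=sub[m]
        print(nm,m.sum(),np.round(np.nanmedian(q,0),1) if len(q) else '')
E
```

```text
top [(np.int64(0), np.int64(4172)), (np.int64(4), np.int64(1555)), (np.int64(8), np.int64(201)), (np.int64(12), np.int64(28)), (np.int64(16), np.int64(21)), (np.int64(20), np.int64(28)), (np.int64(24), np.int64(30)), (np.int64(28), np.int64(31)), (np.int64(32), np.int64(62)), (np.int64(36), np.int64(272)), (np.int64(40), np.int64(413)), (np.int64(44), np.int64(184)), (np.int64(48), np.int64(87)), (np.int64(52), np.int64(304)), (np.int64(56), np.int64(548)), (np.int64(60), np.int64(455)), (np.int64(64), np.int64(162)), (np.int64(68), np.int64(51)), (np.int64(72), np.int64(65)), (np.int64(76), np.int64(246)), (np.int64(80), np.int64(340)), (np.int64(84), np.int64(148)), (np.int64(88), np.int64(61)), (np.int64(92), np.int64(44)), (np.int64(96), np.int64(55)), (np.int64(100), np.int64(61)), (np.int64(104), np.int64(115)), (np.int64(108), np.int64(195)), (np.int64(112), np.int64(158)), (np.int64(116), np.int64(125)), (np.int64(120), np.int64(270)), (np.int64(124), np.int64(310)), (np.int64(128), np.int64(170)), (np.int64(132), np.int64(457)), (np.int64(136), np.int64(649)), (np.int64(140)
[... 1192 characters left out ...]
184)), (np.int64(104), np.int64(254)), (np.int64(108), np.int64(302)), (np.int64(112), np.int64(275)), (np.int64(116), np.int64(273)), (np.int64(120), np.int64(400)), (np.int64(124), np.int64(238)), (np.int64(128), np.int64(106)), (np.int64(132), np.int64(407)), (np.int64(136), np.int64(383)), (np.int64(140), np.int64(75)), (np.int64(144), np.int64(19)), (np.int64(148), np.int64(23)), (np.int64(152), np.int64(24)), (np.int64(156), np.int64(25)), (np.int64(160), np.int64(21)), (np.int64(164), np.int64(21)), (np.int64(168), np.int64(3)), (np.int64(172), np.int64(0))]
rim/buckets 831 [582.4  -7.9 122.7]
deck 870 [583.6  27.3 135.9]
tabtop 76 [588.2   9.  161.6]
standtop 1188 [555.9 -52.   58.5]
```

```bash
ls pics
```

```text
side0.png
sidec.png
top0.png
topc.png
```

View pics/topc.png

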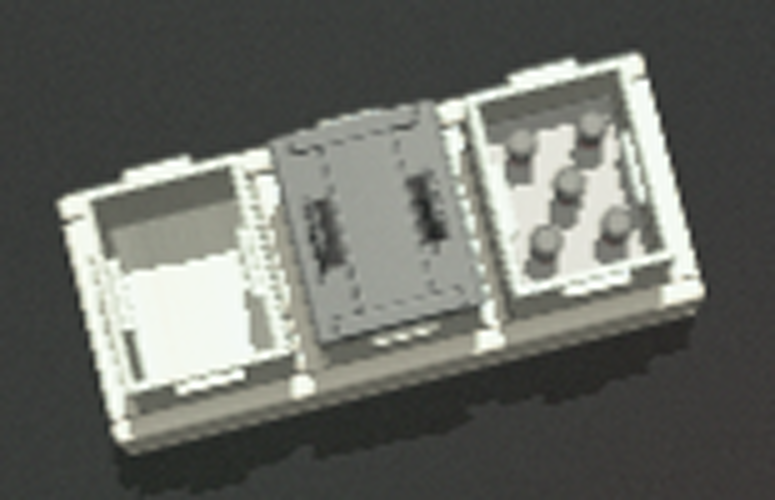

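View pics/sidec.png

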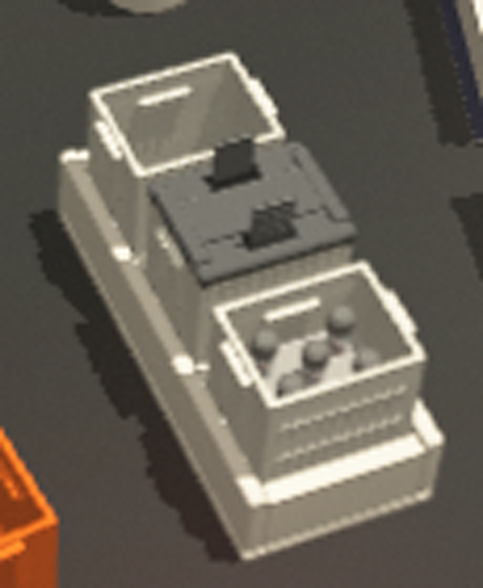

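```bash
cat > fit.py <<'E'
from h import *
from scipy.optimize import minimize
from scipy.ndimage import map_coordinates, gaussian_filter
def seg(a,b,n=60): return np.linspace(a,b,n)
def rect(lx,ly,z,skip=0):
    hx,hy=lx/2,ly/2; L=[]
    for s in (1,-1):
        L.append(seg([-hx,s*hy,z],[hx,s*hy,z]))
        if skip: 
            L.append(seg([s*hx,-hy,z],[s*hx,-skip,z],20)); L.append(seg([s*hx,skip,z],[s*hx,hy,z],20))
        else: L.append(seg([s*hx,-hy,z],[s*hx,hy,z]))
    return np.concatenate(L)
BUCK=np.concatenate([rect(96,76,90,22),rect(88,68,90)])
LID=rect(100,80,7)
def grad(c,s=0.8):
    g=[gaussian_filter(c['pixels'][...,k].astype(float),s) for k in range(3)]
    return sum(np.hypot(*np.gradient(x)) for x in g)
def place(M,p,z):
    C,S=np.cos(p[2]),np.sin(p[2])
    return np.stack([C*M[:,0]-S*M[:,1]+p[0],S*M[:,0]+C*M[:,1]+p[1],M[:,2]+z],-1)
def fit(cams,M,p0,z,s=0.8):
    G=[(c,grad(c,s)) for c in cams]
    def cost(q):
        p=(q[0],q[1],q[2]/50); X=place(M,p,z); t=0
        for c,g in G:
            uv=proj(c,X); t-=np.mean(np.minimum(map_coordinates(g,[uv[:,1],uv[:,0]],order=1),120))
        return t
    best=None
    for dx in (-4,0,4):
        for dy in (-4,0,4):
            for da in (-2,0,2):
                x0=np.array([p0[0]+dx,p0[1]+dy,p0[2]*50+da])
                r=minimize(cost,x0,method='Nelder-Mead',options=dict(initial_simplex=x0+np.vstack([np.zeros(3),2*np.eye(3)]),xatol=.02,fatol=.01))
                if best is None or r.fun<best.fun: best=r
    q=best.x; return np.array([q[0],q[1],np.degrees(q[2]/50)]),best.fun
E
python3 - <<'E'
from fit import *
import pickle
C={n:pickle.load(open(n+'0.pkl','rb')) for n in ['top','side']}
a=0.21
for n,cs in [('top',['top']),('side',['side']),('both',['top','side'])]:
    for nm,M,p,z in [('lid',LID,(586,34,a),127),('load',BUCK,(607,-61,a),34),('open',BUCK,(565,122,a),34)]:
        r=fit([C[k] for k in cs],M,p,z); print(n,nm,np.round(r[0],2),round(r[1],1))
E
```

```text
top lid [587.95  21.44  11.67] -72.0
top load [605.58 -53.14  13.23] -93.7
top open [559.41 134.62  13.18] -87.1
side lid [582.98  43.56  12.76] -53.1
side load [609.05 -56.45  13.64] -87.7
side open [566.18 126.68  13.19] -93.3
both lid [585.41  35.21  12.16] -113.1
both load [607.73 -52.53  13.14] -172.5
both open [563.49 125.77  13.81] -154.5
```

```bash
cat > ov.py <<'E'
from fit import *
def overlay(c,items,box,f,name):
    u0,u1,v0,v1=box
    im=cv2.resize(c['pixels'][v0:v1,u0:u1],None,fx=f,fy=f,interpolation=cv2.INTER_CUBIC)
    for M,p,z,col in items:
        uv=proj(c,place(M,(p[0],p[1],np.radians(p[2])),z))
        for u,v in uv:
            cv2.circle(im,(int((u-u0+.5)*f),int((v-v0+.5)*f)),1,col,-1)
    save(name,im)
E
python3 - <<'E'
from ov import *
import pickle
C={n:pickle.load(open(n+'0.pkl','rb')) for n in ['top','side']}
it=[(LID,(585.4,35.2,12.5),127,(255,0,0)),(BUCK,(607.7,-52.5,13.1),34,(0,255,0)),(BUCK,(563.5,125.8,13.5),34,(0,0,255))]
overlay(C['top'],it,(245,400,150,250),5,'ovt.png')
overlay(C['side'],it,(310,425,170,310),4.2,'ovs.png')
E
```

```text
(no output)
```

View pics/ovt.png

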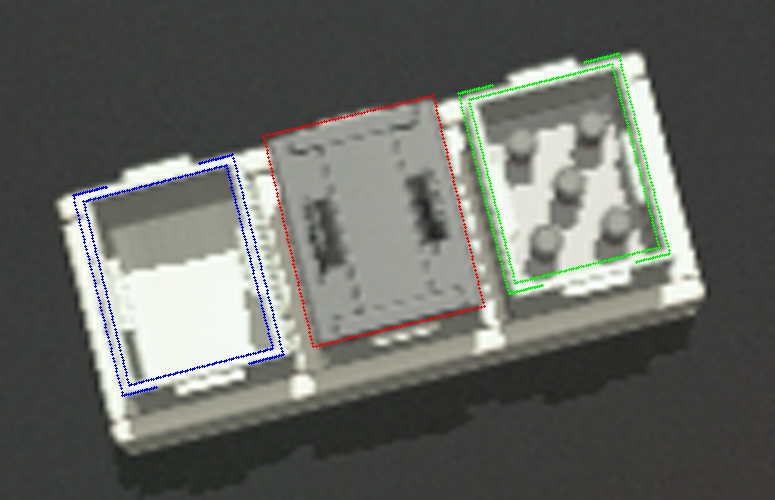

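View pics/ovs.png

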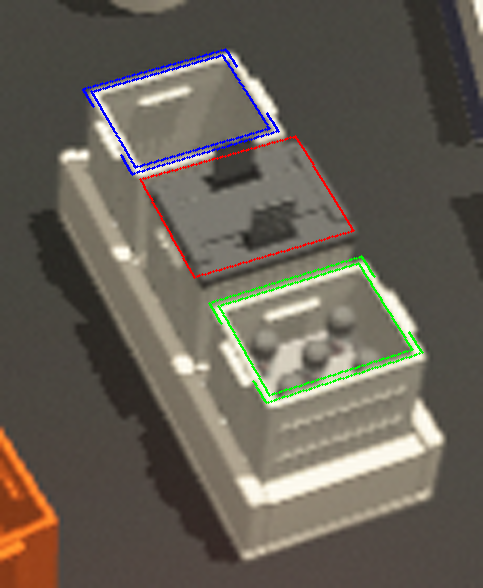

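```bash
cat > fit2.py <<'E'
from fit import *
def rays_at(c,z):
    v,u=np.mgrid[0:480,0:640]
    p=cv2.undistortPoints(np.stack([u,v],-1).reshape(-1,1,2).astype(np.float64),K(c),np.array(c['dist_coeffs'],float)).reshape(480,640,2)
    d=np.stack([p[...,0],p[...,1],np.ones((480,640))],-1)@c['pose'][:3,:3].T
    o=c['pose'][:3,3]; return o+d*((z-o[2])/d[...,2])[...,None]
def loc(p,P):
    a=np.radians(p[2]);d=P[:,:2]-np.array(p[:2]);return np.stack([np.cos(a)*d[:,0]+np.sin(a)*d[:,1],-np.sin(a)*d[:,0]+np.cos(a)*d[:,1]],-1)
def fitlid(c,p0,zt=134,lo=129,hi=143,rng=20):
    # two-class: pixels of deck vs lower, maximise agreement softly
    P=cloud(c); R=rays_at(c,zt); 
    m=np.hypot(R[...,0]-p0[0],R[...,1]-p0[1])<90
    lab=((P[...,2]>lo)&(P[...,2]<hi))[m]*1.; X=R[m]; ok=~np.isnan(P[...,2][m])&~(P[...,2][m]>hi); X=X[ok];lab=lab[ok]
    def cost(p):
        l=loc(p,X); s=np.minimum(50-abs(l[:,0]),40-abs(l[:,1]))
        w=(abs(l[:,0])<62)&(abs(l[:,1])<52)
        pr=1/(1+np.exp(-s/1.0)); return np.sum((w*(pr-lab))**2)+np.sum(~w*lab)
    bst=None
    for dx in(-3,3):
        for dy in (-3,3):
            x0=np.array([p0[0]+dx,p0[1]+dy,p0[2]])
            r=minimize(cost,x0,method='Nelder-Mead',options=dict(initial_simplex=x0+np.vstack([np.zeros(3),2*np.eye(3)])))
            if bst is None or r.fun<bst.fun: bst=r
    return bst.x,bst.fun
def fitrim(c,p0,zt=124,lo=121,hi=131):
    P=cloud(c); R=rays_at(c,zt); br=c['pixels'].astype(float).mean(-1)
    m=(np.hypot(R[...,0]-p0[0],R[...,1]-p0[1])<75)&(P[...,2]>lo)&(P[...,2]<hi)
    X=R[m]; 
    def cost(p):
        l=loc(p,X); ax,ay=abs(l[:,0]),abs(l[:,1])
        d=np.where((ax<=46)&(ay<=36),np.minimum(46-ax,36-ay),np.hypot(np.maximum(ax-46,0),np.maximum(ay-36,0)))
        g=(ax>40)&(ay<22)&(ax>46); d=np.where(g,0,d)
        return np.sum(np.minimum(d,6)**2)
    bst=None
    for dx in(-4,0,4):
        for dy in (-4,0,4):
            x0=np.array([p0[0]+dx,p0[1]+dy,p0[2]])
            r=minimize(cost,x0,method='Nelder-Mead',options=dict(initial_simplex=x0+np.vstack([np.zeros(3),2*np.eye(3)])))
            if bst is None or r.fun<bst.fun: bst=r
    return bst.x,np.sqrt(bst.fun/len(X)),len(X)
E
python3 - <<'E'
from fit2 import *
import pickle
C={n:pickle.load(open(n+'0.pkl','rb')) for n in ['top','side']}
for n in C:
    print(n,'lid',np.round(fitlid(C[n],(585,34,13))[0],2))
    for nm,p in [('load',(607,-57,13)),('open',(564,124,13))]:
        for lo in (119,121,123): r=fitrim(C[n],p,lo=lo); print(n,nm,lo,np.round(r[0],2),round(r[1],2),r[2])
E
```

```text
top lid [584.62  33.17  13.12]
top load 119 [605.4  -56.24  13.23] 1.86 360
top load 121 [605.62 -56.3   13.08] 1.89 319
top load 123 [605.83 -56.37  13.31] 2.0 257
top open 119 [563.51 122.43  13.26] 1.66 346
top open 121 [563.76 122.51  13.18] 1.64 306
top open 123 [563.83 122.51  12.85] 1.72 255
side lid [588.55  30.14  12.86]
side load 119 [608.51 -59.    12.83] 3.35 439
side load 121 [608.81 -58.38  13.15] 3.3 346
side load 123 [608.8  -57.81  13.1 ] 3.3 235
side open 119 [566.84 119.8   13.47] 2.4 277
side open 121 [567.18 120.51  13.4 ] 2.22 219
side open 123 [567.52 120.89  13.71] 2.25 144
```

```bash
cat > go.py <<'E'
from h import *
from scipy.spatial.transform import Rotation as R
import sys
def to(x,y,z,yaw):
    o=env.get_obs(); r=R.from_quat(o['orientation'])
    b=np.radians(yaw); ty=np.array([-np.sin(b),np.cos(b),0]); tz=np.array([0,0,-1.]); tx=np.cross(ty,tz)
    T=R.from_matrix(np.stack([tx,ty,tz],1))
    s=r.inv().apply(np.array([x,y,z])-o['eef_pos']); w=(r.inv()*T).as_rotvec(degrees=True)
    print('slide',np.round(s/1000,4).tolist(),'twist',np.round(w,2).tolist(),'t',round(o['t'],2),'F',np.round(o['force'],2),'eef',np.round(o['eef_pos'],2),'w',round(o['gripper_width'],1))
if __name__=='__main__': to(*map(float,sys.argv[1:5]))
E
python3 go.py 586 32 230 13.1
```

```text
slide [-0.5333, -0.3301, 0.0233] twist [-0.0, -0.0, -34.63] t 0.8 F [-0.66  0.91  0.71] eef [211.05 534.84 253.29] w 85.4
```

>>> step_arm(
  series=[
    {"slide": [-0.533, -0.33, 0.0], "twist": [0, 0, -34.6]},
    {"slide": [-0.533, -0.33, 0.0], "twist": [0, 0, -34.6]},
    {"slide": [-0.533, -0.33, 0.0], "twist": [0, 0, -34.6]},
    {"slide": [-0.533, -0.33, 0.0], "twist": [0, 0, -34.6]},
    {"slide": [-0.533, -0.33, 0.0], "twist": [0, 0, -34.6]},
  ],
  fingers=0,
)

```text
t: 1.3
eef_pos: [346.8, 353.6, 253.6]
orientation: [-0.117, 0.993, 0.0, 0.0]
force: [0.8, 0.1, -0.4]
gripper_width: 85.5
```

```bash
python3 go.py 586 32 230 13.1
```

```text
slide [-0.158, -0.3683, 0.0235] twist [0.02, 0.02, 0.31] t 1.3 F [ 0.77  0.09 -0.36] eef [346.84 353.63 253.56] w 85.5
```

>>> step_arm(
  series=[
    {"slide": [-0.16, -0.35, 0.0], "twist": [0, 0, 0]},
    {"slide": [-0.16, -0.35, 0.0], "twist": [0, 0, 0]},
    {"slide": [-0.16, -0.35, 0.0], "twist": [0, 0, 0]},
    {"slide": [-0.16, -0.35, 0.0], "twist": [0, 0, 0]},
    {"slide": [-0.16, -0.35, 0.0], "twist": [0, 0, 0]},
  ],
)

```text
t: 1.8
eef_pos: [499.9, 154.9, 253.7]
orientation: [-0.114, 0.994, -0.0, 0.0]
force: [0.0, 0.9, 0.5]
gripper_width: 85.4
```

>>> step_arm(
  series=[
    {"slide": [-0.05, -0.09, 0.0], "twist": [0, 0, 0]},
    {"slide": [-0.05, -0.09, 0.0], "twist": [0, 0, 0]},
    {"slide": [-0.05, -0.09, 0.0], "twist": [0, 0, 0]},
    {"slide": [-0.05, -0.09, 0.0], "twist": [0, 0, 0]},
  ],
)

```text
t: 2.2
eef_pos: [568.5, 79.5, 252.9]
orientation: [-0.113, 0.994, 0.0, -0.001]
force: [-0.3, 1.2, -0.7]
gripper_width: 85.4
```

```bash
python3 go.py 586 32 230 13.1
```

```text
slide [-0.0065, -0.0502, 0.0229] twist [0.01, -0.06, -0.15] t 2.2 F [-0.32  1.21 -0.74] eef [568.47  79.48 252.87] w 85.4
```

>>> step_arm(
  series=[
    {"slide": [-0.0065, -0.05, 0.023], "twist": [0, 0, 0]},
    {"slide": [-0.0065, -0.05, 0.023], "twist": [0, 0, 0]},
    {"slide": [-0.0065, -0.05, 0.023], "twist": [0, 0, 0]},
    {"slide": [-0.0065, -0.05, 0.023], "twist": [0, 0, 0]},
  ],
)

```text
t: 2.6
eef_pos: [585.3, 34.4, 231.1]
orientation: [-0.114, 0.993, 0.0, 0.0]
force: [-0.7, 0.3, -0.1]
gripper_width: 85.5
```

```bash
python3 - <<'E'
from h import *
import pickle
from go import to
for n in ['top','side']:
    c=camera(n); pickle.dump(c,open(n+'1.pkl','wb'))
    if n=='side': save('s1.png',cv2.resize(c['pixels'][100:320,270:450],None,fx=3,fy=3))
    else: save('t1.png',cv2.resize(c['pixels'][120:280,230:420],None,fx=4,fy=4-.5))
to(586,32,200,13.1)
E
```

```text
slide [0.0001, -0.0025, 0.0312] twist [-0.01, 0.06, 0.04] t 2.7 F [-0.52  0.13 -0.91] eef [585.46  34.45 231.25] w 85.7
```

View pics/s1.png

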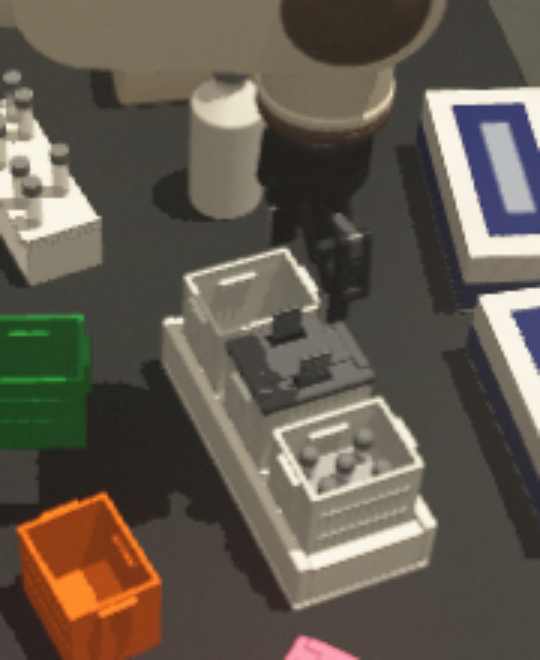

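View pics/t1.png

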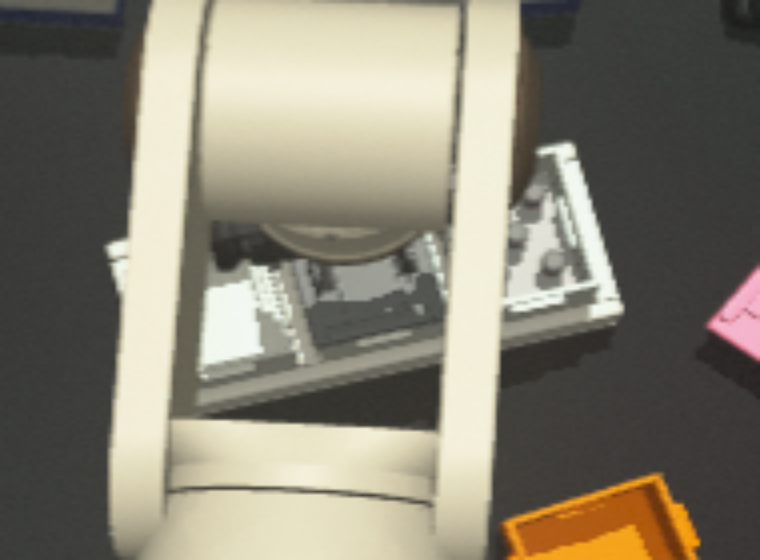

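>>> step_arm(
  series=[
    {"slide": [0, -0.0025, 0.03], "twist": [0, 0, 0]},
    {"slide": [0, -0.0025, 0.045], "twist": [0, 0, 0]},
    {"slide": [0, -0.0025, 0.055], "twist": [0, 0, 0]},
    {"slide": [0, -0.0025, 0.055], "twist": [0, 0, 0]},
    {"slide": [0, -0.0025, 0.055], "twist": [0, 0, 0]},
  ],
)

```text
t: 3.2
eef_pos: [586.5, 31.0, 176.2]
orientation: [-0.114, 0.993, -0.0, 0.0]
force: [-0.3, -0.2, -0.4]
gripper_width: 85.3
```

```bash
python3 - <<'E'
from h import *
from go import to
c=camera('side')
save('s2.png',cv2.resize(c['pixels'][130:290,300:440],None,fx=4,fy=3.7))
to(586,32,164,13.1)
E
```

```text
slide [0.0004, 0.0012, 0.0124] twist [-0.02, 0.06, -0.02] t 3.25 F [-1.   -0.36 -0.02] eef [586.64  30.87 176.41] w 85.5
```

View pics/s2.png

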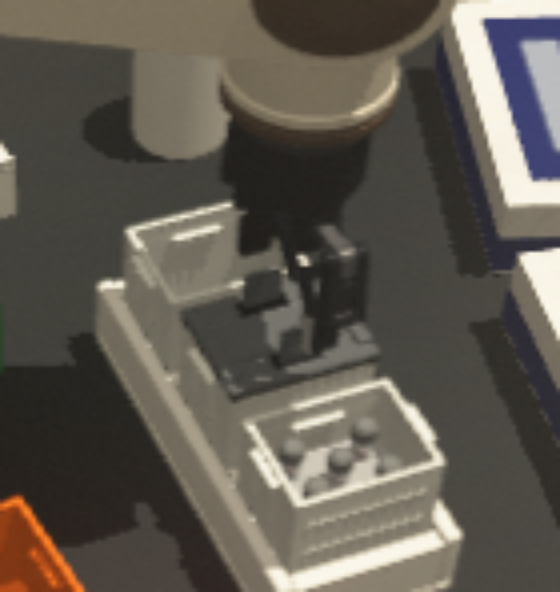

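```bash
python3 - <<'E'
from h import *
c=camera('side'); o=env.get_obs()
e=o['eef_pos'];b=np.radians(13.1);X=np.array([np.cos(b),np.sin(b),0]);Y=np.array([-np.sin(b),np.cos(b),0])
im=cv2.resize(c['pixels'][170:270,320:420],None,fx=7,fy=5.9,interpolation=cv2.INTER_CUBIC)
def d(p,col):
    u,v=proj(c,[p])[0]; cv2.circle(im,(int((u-320+.5)*7),int((v-170+.5)*5.9)),3,col,-1)
for s in(1,-1):
    for w in (-11,11):
        d(e+Y*s*43+X*w+[0,0,-22+10],(255,0,0)); d(e+Y*s*57+X*w+[0,0,-22+10],(255,255,0))
    for w in (-13,13):
        for q in (25,28):
            L=np.array([586.5,31.7,127]); d(L+Y*s*q+X*w+[0,0,38],(0,255,0)); d(L+Y*s*q+X*w+[0,0,10],(0,0,255))
save('s3.png',im)
E
```

```text
(no output)
```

View pics/s3.png

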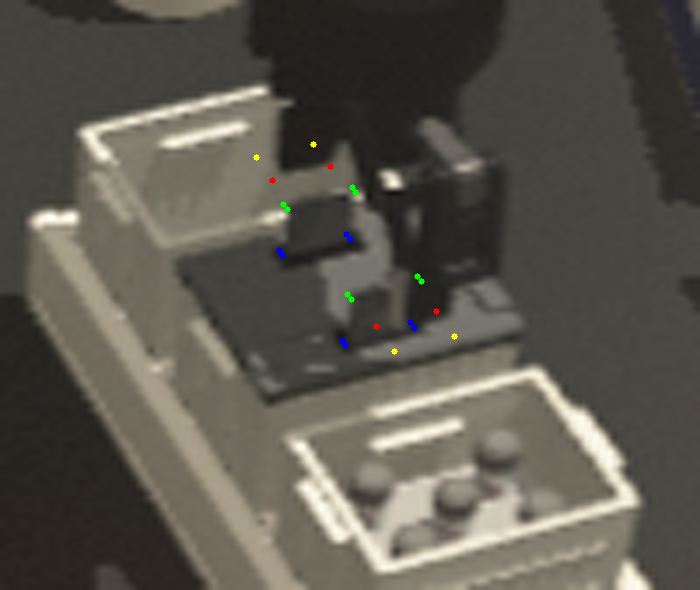

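>>> step_arm(
  series=[
    {"slide": [0.002, 0.0008, 0.008], "twist": [0, 0, 0]},
    {"slide": [0.002, 0.0008, 0.014], "twist": [0, 0, 0]},
    {"slide": [0.002, 0.0008, 0.017], "twist": [0, 0, 0]},
    {"slide": [0.002, 0.0008, 0.017], "twist": [0, 0, 0]},
    {"slide": [0.002, 0.0008, 0.017], "twist": [0, 0, 0]},
  ],
)

```text
t: 3.8
eef_pos: [584.2, 31.1, 158.4]
orientation: [-0.114, 0.994, -0.0, -0.0]
force: [-0.3, -0.3, 0.3]
gripper_width: 85.5
```

>>> step_arm(
  series=[
    {"slide": [0, 0, 0], "twist": [0, 0, 0]},
    {"slide": [0, 0, 0], "twist": [0, 0, 0]},
    {"slide": [0, 0, 0], "twist": [0, 0, 0]},
    {"slide": [0, 0, 0], "twist": [0, 0, 0]},
    {"slide": [0, 0, 0], "twist": [0, 0, 0]},
  ],
  fingers=1,
)

```text
t: 4.3
eef_pos: [584.4, 31.5, 159.3]
orientation: [-0.114, 0.993, 0.0, 0.001]
force: [-2.6, 4.0, 8.0]
gripper_width: 40.1
```

```bash
python3 - <<'E'
from h import *
from go import to
c=camera('side')
save('s4.png',cv2.resize(c['pixels'][170:270,320:420],None,fx=7,fy=5.9,interpolation=cv2.INTER_CUBIC))
to(586,32,164,13.1); o=env.get_obs(); print(o['wrist_torque'],o['qd'])
E
```

```text
slide [-0.0017, 0.0002, -0.0047] twist [0.01, 0.06, -0.02] t 4.35 F [-2.24  3.27  8.56] eef [584.38  31.46 159.26] w 39.9
[0.72445891 0.4635972  0.00881628] [ 0.00015834 -0.00024982 -0.000816   -0.00066885  0.00030448  0.00182913]
```

View pics/s4.png

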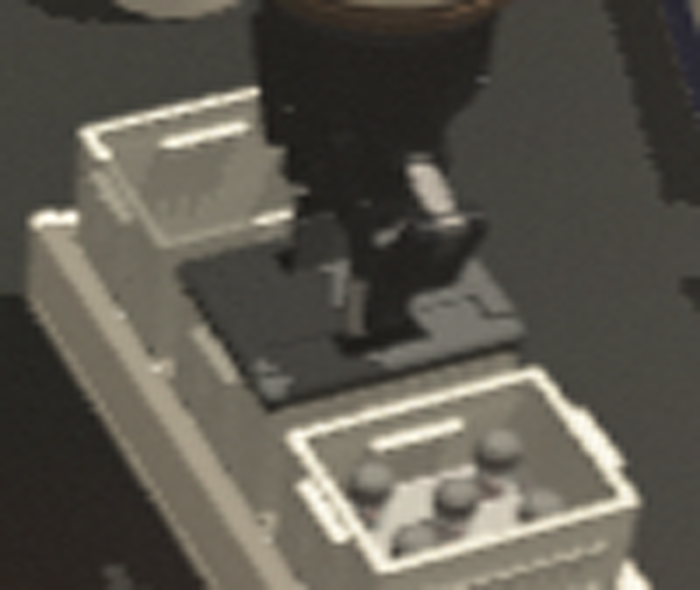

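>>> step_arm(
  series=[
    {"slide": [0, 0, -0.001], "twist": [0, 0, 0]},
    {"slide": [0, 0, -0.002], "twist": [0, 0, 0]},
    {"slide": [0, 0, -0.002], "twist": [0, 0, 0]},
  ],
)

```text
t: 4.65
eef_pos: [584.3, 31.5, 161.2]
orientation: [-0.114, 0.993, 0.0, 0.0]
force: [-1.9, 3.9, 5.8]
gripper_width: 39.8
```

>>> step_arm(
  series=[
    {"slide": [0, 0, -0.001], "twist": [0, 0, 0]},
    {"slide": [0, 0, -0.002], "twist": [0, 0, 0]},
    {"slide": [0, 0, -0.002], "twist": [0, 0, 0]},
  ],
)

```text
t: 4.95
eef_pos: [584.2, 31.2, 162.7]
orientation: [-0.114, 0.994, -0.0, 0.0]
force: [0.2, 2.5, 3.5]
gripper_width: 39.9
```

```bash
python3 - <<'E'
from h import *
from go import to
c=camera('side')
save('s5.png',cv2.resize(c['pixels'][170:270,320:420],None,fx=7,fy=5.9,interpolation=cv2.INTER_CUBIC))
to(586,32,164,13.1); o=env.get_obs(); print(o['wrist_torque'])
E
```

```text
slide [-0.0019, 0.0004, -0.0014] twist [-0.0, 0.01, -0.03] t 5.0 F [0.21 2.4  2.87] eef [584.23  31.18 162.56] w 40.3
[0.50821734 0.05816339 0.01037064]
```

View pics/s5.png

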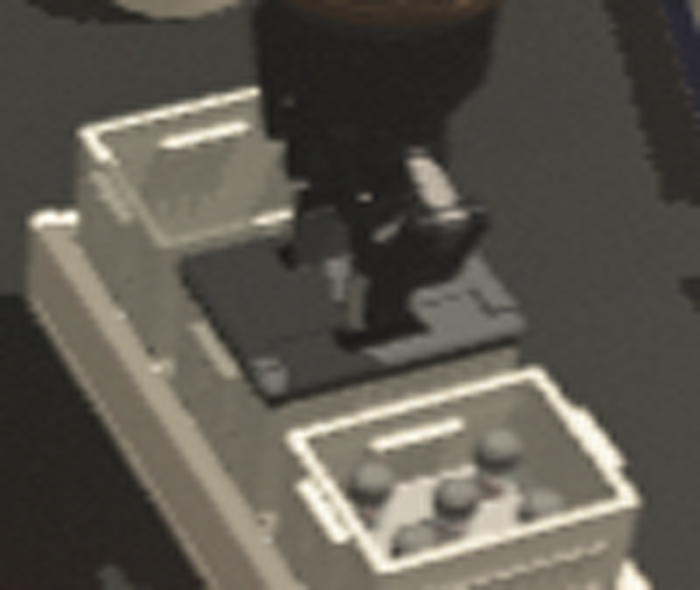

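>>> step_arm(
  series=[
    {"slide": [0, 0, -0.001], "twist": [0, 0, 0]},
    {"slide": [0, 0, -0.003], "twist": [0, 0, 0]},
    {"slide": [0, 0, -0.003], "twist": [0, 0, 0]},
  ],
)

```text
t: 5.3
eef_pos: [584.1, 31.0, 165.4]
orientation: [-0.114, 0.994, -0.0, -0.0]
force: [-0.8, 1.6, 0.0]
gripper_width: 39.8
```

>>> step_arm(
  series=[
    {"slide": [0, 0, -0.001], "twist": [0, 0, 0]},
    {"slide": [0, 0, -0.003], "twist": [0, 0, 0]},
    {"slide": [0, 0, -0.003], "twist": [0, 0, 0]},
  ],
)

```text
t: 5.6
eef_pos: [584.2, 31.0, 168.7]
orientation: [-0.114, 0.994, -0.0, 0.0]
force: [1.1, 0.5, -2.0]
gripper_width: 39.5
```

```bash
python3 - <<'E'
from h import *
from go import to
c=camera('side')
save('s6.png',cv2.resize(c['pixels'][170:270,320:420],None,fx=7,fy=5.9,interpolation=cv2.INTER_CUBIC))
to(586,32,164,13.1); o=env.get_obs(); print(o['wrist_torque'])
E
```

```text
slide [-0.002, 0.0005, 0.0046] twist [-0.01, 0.01, -0.04] t 5.65 F [ 1.19  0.35 -0.94] eef [584.2   31.03 168.57] w 39.9
[ 0.04900725 -0.01076182  0.00727577]
```

View pics/s6.png

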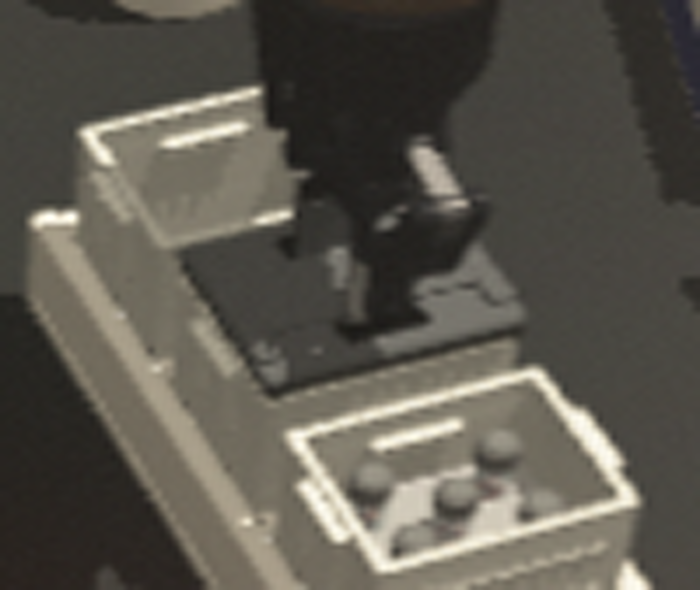

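>>> step_arm(
  series=[
    {"slide": [0, 0, -0.002], "twist": [0, 0, 0]},
    {"slide": [0, 0, -0.005], "twist": [0, 0, 0]},
    {"slide": [0, 0, -0.009], "twist": [0, 0, 0]},
    {"slide": [0, 0, -0.012], "twist": [0, 0, 0]},
  ],
)

```text
t: 6.05
eef_pos: [584.3, 31.1, 181.0]
orientation: [-0.114, 0.994, -0.0, 0.0]
force: [-0.2, -0.1, -1.8]
gripper_width: 40.0
```

```bash
python3 - <<'E'
from h import *
from go import to
c=camera('side')
save('s7.png',cv2.resize(c['pixels'][170:270,320:420],None,fx=7,fy=5.9,interpolation=cv2.INTER_CUBIC))
to(586,32,164,13.1); o=env.get_obs(); print(o['wrist_torque'])
E
```

```text
slide [-0.0018, 0.0006, 0.0174] twist [-0.02, 0.05, -0.03] t 6.1 F [-0.15  0.36 -0.45] eef [584.4   31.06 181.42] w 39.7
[ 0.03202367 -0.0196409   0.06046882]
```

View pics/s7.png

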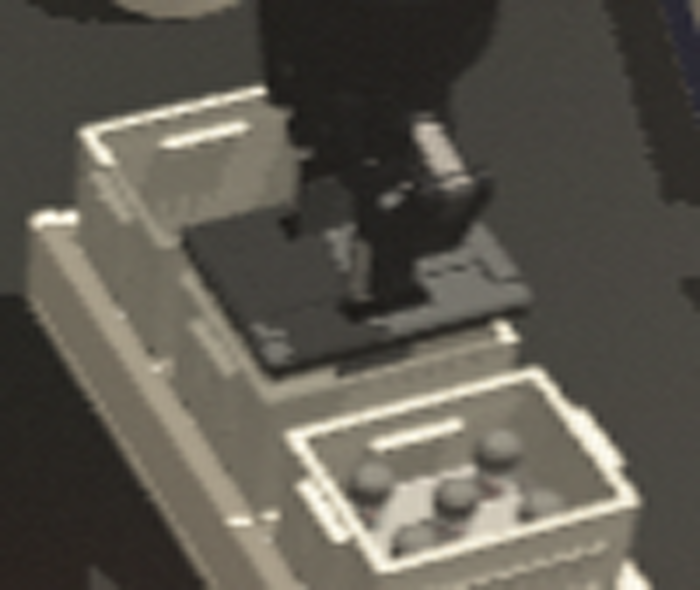

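>>> step_arm(
  series=[
    {"slide": [0, 0, -0.01], "twist": [0, 0, 0]},
    {"slide": [0, 0, -0.025], "twist": [0, 0, 0]},
    {"slide": [0, 0, -0.04], "twist": [0, 0, 0]},
    {"slide": [0, 0, -0.05], "twist": [0, 0, 0]},
    {"slide": [0, 0, -0.05], "twist": [0, 0, 0]},
  ],
)

```text
t: 6.6
eef_pos: [584.7, 31.1, 232.6]
orientation: [-0.114, 0.994, -0.0, 0.001]
force: [0.5, 0.4, -1.1]
gripper_width: 40.0
```

```bash
python3 - <<'E'
from h import *
from go import to
import pickle
c=camera('side');pickle.dump(c,open('side2.pkl','wb'))
save('s8.png',cv2.resize(c['pixels'][140:270,310:440],None,fx=5,fy=4.6,interpolation=cv2.INTER_CUBIC))
to(584+20.9,31.2-89.3,231,13.1)
E
```

```text
slide [0.0002, -0.0915, 0.0004] twist [-0.03, 0.08, -0.03] t 6.65 F [ 0.26 -0.3  -1.67] eef [584.41  31.08 231.3 ] w 40.0
```

View pics/s8.png

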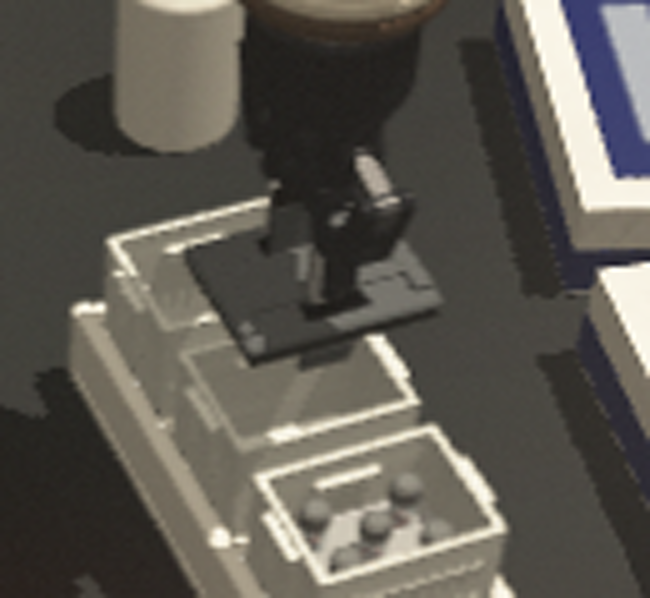

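```bash
python3 - <<'E'
from fit2 import *
from ov import overlay
import pickle
c=pickle.load(open('side2.pkl','rb'))
P=cloud(c)
# deck z
b=np.radians(13.1)
L=loc((585,31,13.1),P.reshape(-1,3)); z=P[...,2].reshape(-1)
m=(abs(L[:,0])<48)&(abs(L[:,1])<38)&(abs(L[:,0])>18)&(z>150)&(z<225)
print('z median',np.median(z[m]),m.sum(),np.percentile(z[m],[10,25,75,90]))
l2=(abs(L[:,0]+46)<3)&m; print('edge deck z',np.median(z[l2]))
zt=np.median(z[l2])
for q in (zt,):
    print(fitlid(c,(586,31,13.1),zt=q,lo=q-7,hi=q+9))
for p in [(607,-58,13),(586,32,13)]:
    for lo in (121,123): print(fitrim(c,p,lo=lo,hi=129))
E
```

```text
z median 206.92296765802303 470 [202.41877422 204.93359809 208.6300061  210.48733139]
edge deck z 205.48344182505434
(array([588.73321251,  27.44160249,  12.19336805]), np.float64(26.631488510025612))
(array([608.61859503, -58.48587645,  13.05839876]), np.float64(3.3194977214982844), 360)
(array([608.71525085, -57.76921785,  12.8595455 ]), np.float64(3.2157481404031323), 225)
(array([588.35215781,  30.97077483,  13.13205902]), np.float64(3.794142806361941), 295)
(array([588.22604577,  31.34731161,  12.96743366]), np.float64(3.845810110311635), 183)
```

>>> step_arm(
  series=[
    {"slide": [0, -0.03, 0], "twist": [0, 0, 0]},
    {"slide": [0, -0.065, 0], "twist": [0, 0, 0]},
    {"slide": [0, -0.0916, 0], "twist": [0, 0, 0]},
    {"slide": [0, -0.0916, 0], "twist": [0, 0, 0]},
    {"slide": [0, -0.0916, 0], "twist": [0, 0, 0]},
  ],
)

```text
t: 7.15
eef_pos: [604.7, -58.4, 229.6]
orientation: [-0.113, 0.994, 0.0, -0.001]
force: [0.2, -0.2, -1.5]
gripper_width: 40.1
```

```bash
python3 go.py 605.1 -58.2 200 13.1
```

```text
slide [-0.0005, 0.0001, 0.0296] twist [0.04, -0.07, -0.09] t 7.15 F [ 0.17 -0.22 -1.52] eef [604.66 -58.43 229.63] w 40.1
```

>>> step_arm(
  series=[
    {"slide": [-0.0005, 0, 0.01], "twist": [0, 0, 0]},
    {"slide": [-0.0005, 0, 0.02], "twist": [0, 0, 0]},
    {"slide": [-0.0005, 0, 0.028], "twist": [0, 0, 0]},
    {"slide": [-0.0005, 0, 0.028], "twist": [0, 0, 0]},
    {"slide": [-0.0005, 0, 0.028], "twist": [0, 0, 0]},
  ],
)

```text
t: 7.65
eef_pos: [605.3, -57.7, 202.3]
orientation: [-0.114, 0.993, 0.0, -0.0]
force: [0.4, 0.1, -0.1]
gripper_width: 39.9
```

```bash
python3 - <<'E'
from h import *
from go import to
import pickle
c=camera('side');pickle.dump(c,open('side3.pkl','wb'))
save('s9.png',cv2.resize(c['pixels'][160:290,320:430],None,fx=6,fy=4.6,interpolation=cv2.INTER_CUBIC))
to(605.1,-58.2,180,13.1)
E
```

```text
slide [0.0004, -0.0003, 0.0226] twist [-0.01, 0.01, -0.02] t 7.7 F [-0.72 -0.07 -1.34] eef [605.43 -57.84 202.65] w 40.0
```

View pics/s9.png

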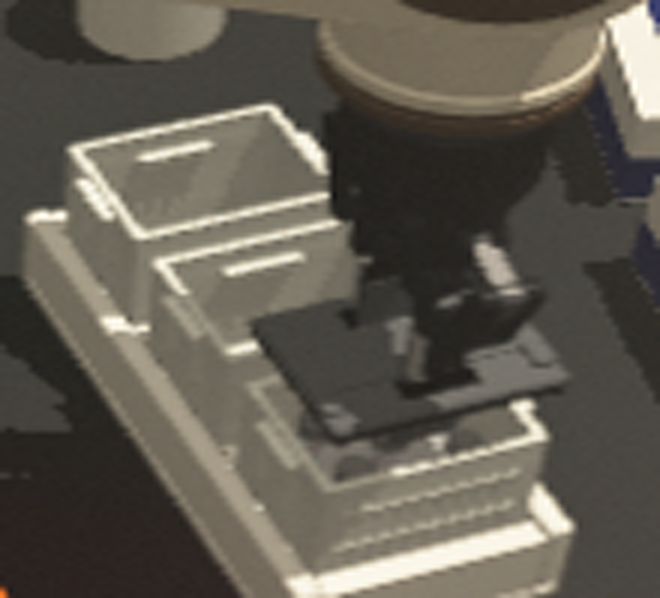

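```bash
python3 - <<'E'
from ov import *
import pickle
c=pickle.load(open('side3.pkl','rb'))
# fit lid bottom-front corners: edges fit
for z in (167.5,169,171):
    print(z,fit([c],LID,(607,-59,np.radians(13)),z))
overlay(c,[(LID,(608.5,-59.5,13.1),169,(255,0,0)),(BUCK,(608.7,-58.2,13.1),34,(0,255,0))],(320,430,160,290),5,'s10.png')
E
```

```text
167.5 (array([607.85838905, -57.44933161,  13.39818216]), np.float64(-45.632643759329646))
169 (array([607.37207225, -58.60040572,  13.35601875]), np.float64(-45.87245869657163))
171 (array([606.84681103, -60.22609098,  13.43510627]), np.float64(-46.15482004204159))
```

View pics/s10.png

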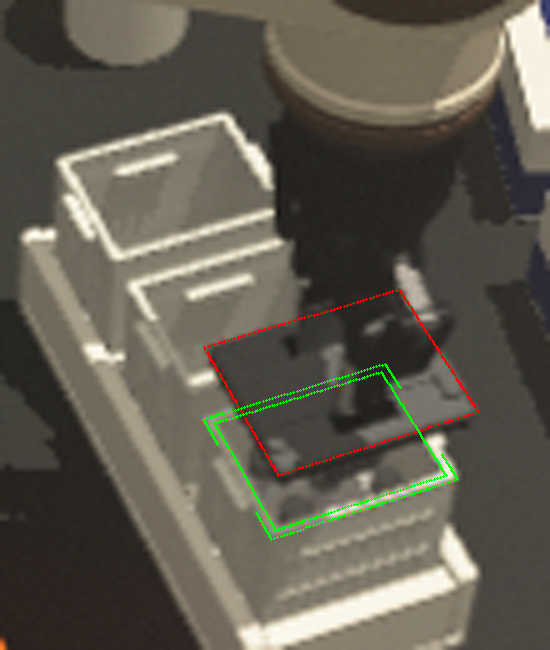

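>>> step_arm(
  series=[
    {"slide": [0, -0.0004, 0.008], "twist": [0, 0, 0]},
    {"slide": [0, -0.0004, 0.016], "twist": [0, 0, 0]},
    {"slide": [0, -0.0004, 0.022], "twist": [0, 0, 0]},
    {"slide": [0, -0.0004, 0.022], "twist": [0, 0, 0]},
  ],
)

```text
t: 8.1
eef_pos: [605.0, -58.3, 179.1]
orientation: [-0.114, 0.994, 0.0, -0.001]
force: [-0.1, -1.0, -1.5]
gripper_width: 39.6
```

```bash
python3 - <<'E'
from ov import *
from go import to
import pickle
c=camera('side');pickle.dump(c,open('side4.pkl','wb'))
to(605.1,-58.2,180,13.1)
for z in (146,147.5): print(z,fit([c],LID,(607,-59,np.radians(13)),z))
overlay(c,[(BUCK,(608.7,-58.2,13.1),34,(0,255,0))],(340,420,190,285),6,'s11.png')
E
```

```text
slide [0.0001, 0.0002, -0.0001] twist [0.02, -0.05, -0.03] t 8.15 F [ 0.13  0.64 -1.62] eef [605.25 -58.38 179.86] w 40.0
146 (array([605.83833895, -60.5475064 ,  13.05161404]), np.float64(-58.55666712178177))
147.5 (array([605.57159438, -61.56187722,  13.53382588]), np.float64(-58.60540667944213))
```

View pics/s11.png

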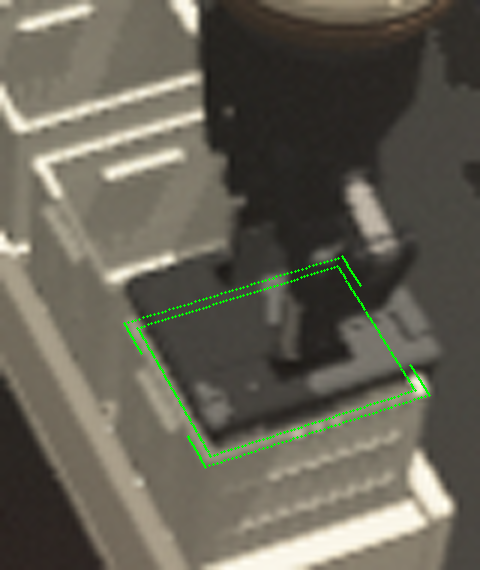

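>>> step_arm(
  series=[
    {"slide": [0, 0, 0.003], "twist": [0, 0, 0]},
    {"slide": [0, 0, 0.006], "twist": [0, 0, 0]},
    {"slide": [0, 0, 0.007], "twist": [0, 0, 0]},
  ],
)

```text
t: 8.45
eef_pos: [605.4, -58.4, 173.1]
orientation: [-0.114, 0.994, 0.0, -0.0]
force: [-0.3, 0.6, -2.5]
gripper_width: 39.8
```

>>> step_arm(
  series=[
    {"slide": [0, 0, 0.002], "twist": [0, 0, 0]},
    {"slide": [0, 0, 0.003], "twist": [0, 0, 0]},
    {"slide": [0, 0, 0.003], "twist": [0, 0, 0]},
  ],
)

```text
t: 8.75
eef_pos: [605.4, -58.4, 170.3]
orientation: [-0.114, 0.994, -0.0, -0.0]
force: [-0.6, -1.1, -1.2]
gripper_width: 39.7
```

```bash
python3 - <<'E'
from ov import *
from go import to
import pickle
c=camera('side');pickle.dump(c,open('side5.pkl','wb'))
to(605.1,-58.2,165,13.1);print(env.get_obs()['wrist_torque'])
overlay(c,[],(340,420,190,285),6,'s12.png')
E
```

```text
slide [0.0003, 0.0003, 0.0054] twist [-0.0, -0.01, -0.03] t 8.8 F [-0.4  -0.25 -1.04] eef [605.43 -58.42 170.43] w 39.8
[-0.04122888  0.02798295  0.04859589]
```

View pics/s12.png

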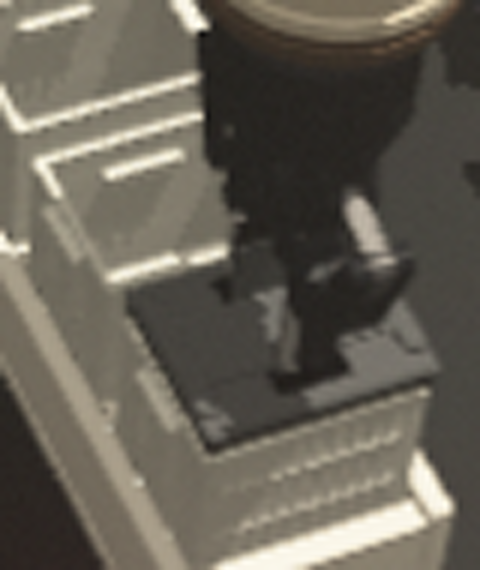

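>>> step_arm(
  series=[
    {"slide": [0, 0, 0.002], "twist": [0, 0, 0]},
    {"slide": [0, 0, 0.003], "twist": [0, 0, 0]},
    {"slide": [0, 0, 0.003], "twist": [0, 0, 0]},
  ],
)

```text
t: 9.1
eef_pos: [605.4, -58.4, 167.2]
orientation: [-0.114, 0.994, 0.0, -0.0]
force: [-0.3, 0.2, -2.3]
gripper_width: 39.9
```

>>> step_arm(
  series=[
    {"slide": [0, 0, 0.001], "twist": [0, 0, 0]},
    {"slide": [0, 0, 0.002], "twist": [0, 0, 0]},
    {"slide": [0, 0, 0.002], "twist": [0, 0, 0]},
  ],
)

```text
t: 9.4
eef_pos: [605.4, -58.4, 165.3]
orientation: [-0.114, 0.994, -0.0, -0.0]
force: [0.4, -0.0, -1.8]
gripper_width: 40.0
```

>>> step_arm(
  series=[
    {"slide": [0, 0, 0.001], "twist": [0, 0, 0]},
    {"slide": [0, 0, 0.0015], "twist": [0, 0, 0]},
    {"slide": [0, 0, 0.0015], "twist": [0, 0, 0]},
  ],
)

```text
t: 9.7
eef_pos: [605.4, -58.4, 163.9]
orientation: [-0.114, 0.994, -0.0, -0.0]
force: [0.1, 0.6, -2.2]
gripper_width: 39.7
```

>>> step_arm(
  series=[
    {"slide": [0, 0, 0.001], "twist": [0, 0, 0]},
    {"slide": [0, 0, 0.001], "twist": [0, 0, 0]},
  ],
)

```text
t: 9.9
eef_pos: [605.5, -58.4, 163.1]
orientation: [-0.114, 0.994, -0.0, 0.0]
force: [0.0, -0.1, 2.2]
gripper_width: 40.1
```

```bash
python3 - <<'E'
from ov import *
from go import to
import pickle
c=camera('side');pickle.dump(c,open('side6.pkl','wb'))
to(605.1,-58.2,165,13.1);print(env.get_obs()['wrist_torque'])
overlay(c,[],(340,420,190,285),6,'s13.png')
E
```

```text
slide [0.0003, 0.0004, -0.0019] twist [-0.02, 0.01, -0.03] t 9.95 F [-0.87 -0.27  1.35] eef [605.52 -58.47 163.11] w 40.0
[-0.0547933   0.07626237  0.04419055]
```

View pics/s13.png

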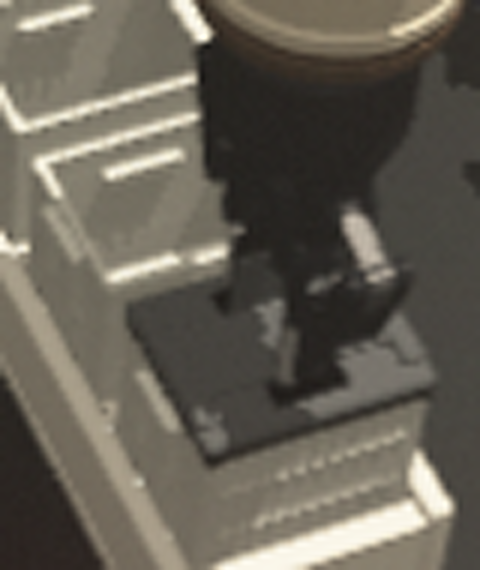

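>>> step_arm(
  series=[
    {"slide": [0, 0, 0], "twist": [0, 0, 0]},
    {"slide": [0, 0, 0], "twist": [0, 0, 0]},
    {"slide": [0, 0, 0], "twist": [0, 0, 0]},
    {"slide": [0, 0, 0], "twist": [0, 0, 0]},
  ],
  fingers=0,
)

```text
t: 10.35
eef_pos: [605.5, -58.4, 162.9]
orientation: [-0.114, 0.994, -0.0, -0.0]
force: [-0.2, 0.1, -0.1]
gripper_width: 85.5
```

```bash
python3 - <<'E'
from ov import *
from go import to
import pickle
c=camera('side');pickle.dump(c,open('side7.pkl','wb'))
to(605.1,-58.2,165,13.1)
overlay(c,[],(340,420,190,285),6,'s14.png')
E
```

```text
slide [0.0003, 0.0003, -0.002] twist [-0.01, -0.0, -0.03] t 10.4 F [ 0.31 -0.03  0.5 ] eef [605.46 -58.42 162.95] w 85.7
```

View pics/s14.png

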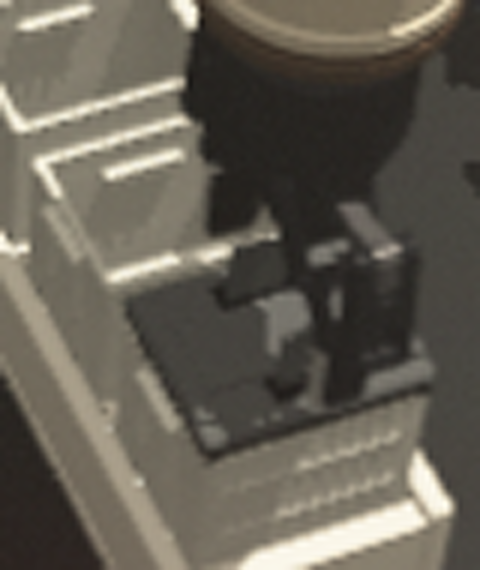

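>>> step_arm(
  series=[
    {"slide": [0, 0, -0.015], "twist": [0, 0, 0]},
    {"slide": [0, 0, -0.035], "twist": [0, 0, 0]},
    {"slide": [0, 0, -0.055], "twist": [0, 0, 0]},
    {"slide": [0, 0, -0.055], "twist": [0, 0, 0]},
  ],
)

```text
t: 10.8
eef_pos: [606.4, -58.6, 222.0]
orientation: [-0.114, 0.993, -0.001, 0.002]
force: [-0.6, -1.2, -0.1]
gripper_width: 85.0
```

>>> step_arm(
  series=[
    {"slide": [0, 0, 0], "twist": [0, 0, 0]},
    {"slide": [0, 0, 0], "twist": [0, 0, 0]},
    {"slide": [0, 0, 0], "twist": [0, 0, 0]},
    {"slide": [0, 0, 0], "twist": [0, 0, 0]},
    {"slide": [0, 0, 0], "twist": [0, 0, 0]},
  ],
  fingers=1,
)

```text
t: 11.3
eef_pos: [605.4, -58.4, 217.6]
orientation: [-0.114, 0.994, 0.0, -0.0]
force: [-0.2, -0.3, -0.5]
gripper_width: 12.0
```

```bash
python3 - <<'E'
from ov import *
from fit2 import *
from go import to
import pickle
c=camera('side');pickle.dump(c,open('side8.pkl','wb'))
print('side',spot_point('side','lid_tabs'))
t=camera('top');pickle.dump(t,open('top8.pkl','wb'))
to(605.1,-58.2,165,13.1)
print(fitlid(c,(607,-58,13),zt=136.5,lo=131,hi=145))
overlay(c,[(LID,(607.5,-59,13.1),129.5,(255,0,0))],(340,420,180,285),6,'s15.png')
overlay(t,[(LID,(605.4,-56.3,13.1),129.5,(255,0,0))],(240,400,150,250),5,'t15.png')
E
```

```text
side [{'at': [553.0, -238.5, 67.1], 'conf': 0.76}, {'at': [311.7, -242.1, 65.3], 'conf': 0.69}, {'at': [606.1, -56.8, 154.3], 'conf': 0.68}]
slide [0.0003, 0.0003, 0.0528] twist [0.0, -0.01, -0.03] t 11.45 F [ 1.06 -0.8   0.7 ] eef [605.45 -58.39 217.85] w -0.4
(array([609.19386836, -59.26747655,  12.69492309]), np.float64(24.86769593493656))
```

View pics/s15.png

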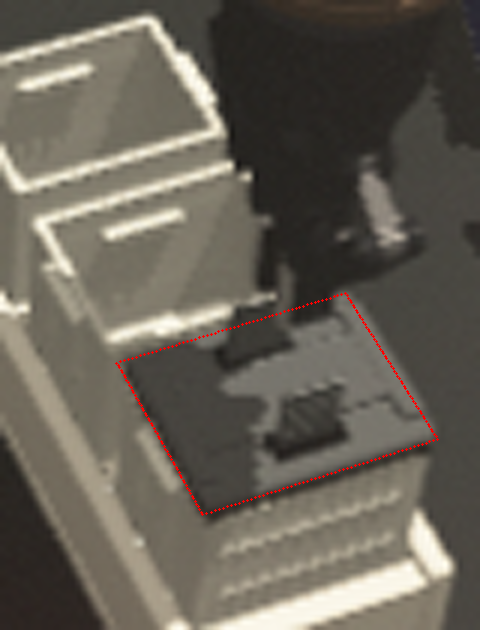

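View pics/t15.png

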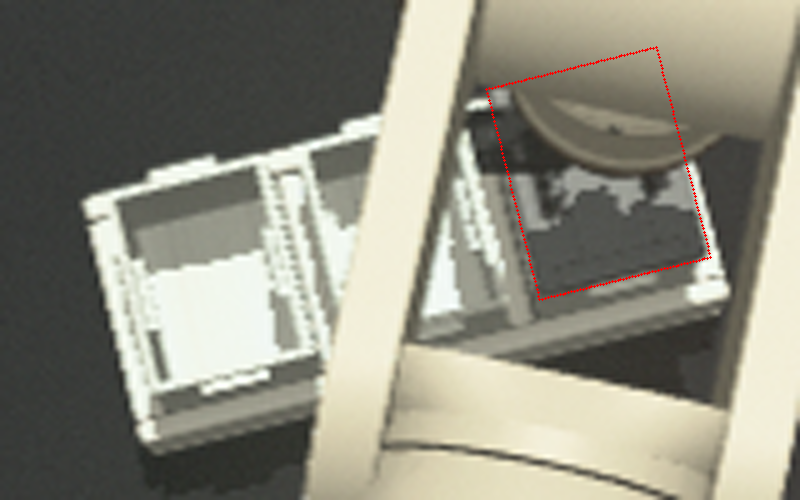

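```bash
python3 - <<'E'
from ov import *
import pickle
c=pickle.load(open('side8.pkl','rb'))
im=c['pixels'][150:250,350:430].astype(float); im=np.clip(255*(im/255)**.5,0,255).astype(np.uint8)
u0,v0,f=350,150,5.9
im=cv2.resize(im,None,fx=f,fy=f,interpolation=cv2.INTER_CUBIC)
e=np.array([605.45,-58.4,217.85])
b=np.radians(13.1);X=np.array([np.cos(b),np.sin(b),0]);Y=np.array([-np.sin(b),np.cos(b),0])
for s,h,w,col in [(14.5,-22,11,(255,0,0)),(14.5,6,11,(255,255,0)),(25,6,11,(0,255,0))]:
    for a in (1,-1):
        for q in(1,-1):
            u,v=proj(c,[e+Y*s*a+X*w*q+[0,0,h]])[0]; cv2.circle(im,(int((u-u0+.5)*f),int((v-v0+.5)*f)),3,col,-1)
save('s16.png',im)
E
```

```text
(no output)
```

View pics/s16.png

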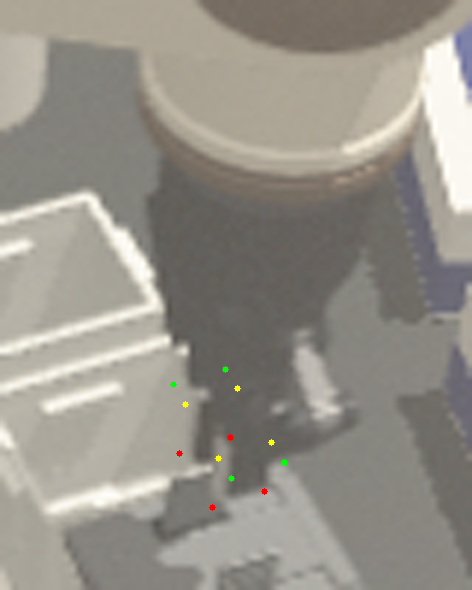

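>>> step_arm(
  series=[
    {"slide": [0, 0, 0.012], "twist": [0, 0, 0]},
    {"slide": [0, 0, 0.026], "twist": [0, 0, 0]},
    {"slide": [0, 0, 0.036], "twist": [0, 0, 0]},
    {"slide": [0, 0, 0.044], "twist": [0, 0, 0]},
    {"slide": [0, 0, 0.046], "twist": [0, 0, 0]},
  ],
)

```text
t: 11.95
eef_pos: [605.0, -58.3, 170.5]
orientation: [-0.114, 0.994, 0.0, -0.001]
force: [-0.6, 0.2, -0.5]
gripper_width: 0.0
```

>>> step_arm(
  series=[
    {"slide": [0, 0, 0.001], "twist": [0, 0, 0]},
    {"slide": [0, 0, 0.002], "twist": [0, 0, 0]},
    {"slide": [0, 0, 0.003], "twist": [0, 0, 0]},
    {"slide": [0, 0, 0.003], "twist": [0, 0, 0]},
  ],
)

```text
t: 12.35
eef_pos: [605.5, -58.4, 169.1]
orientation: [-0.114, 0.994, -0.0, 0.0]
force: [0.1, 0.4, 0.9]
gripper_width: -0.2
```

```bash
python3 - <<'E'
from ov import *
from go import to
c=camera('side')
to(605.1,-58.2,165,13.1)
c['pixels']=np.clip(255*(c['pixels']/255.)**.6,0,255).astype(np.uint8)
overlay(c,[],(340,430,180,275),6,'s17.png')
E
```

```text
slide [0.0003, 0.0003, 0.0041] twist [-0.01, 0.01, -0.03] t 12.4 F [0.3  0.38 0.43] eef [605.5  -58.41 169.11] w 0.1
```

View pics/s17.png

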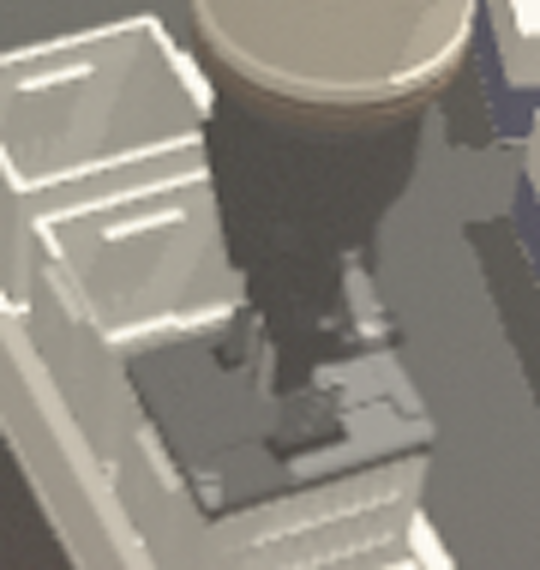

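>>> step_arm(
  series=[
    {"slide": [0, 0, 0.001], "twist": [0, 0, 0]},
    {"slide": [0, 0, 0.002], "twist": [0, 0, 0]},
    {"slide": [0, 0, 0.003], "twist": [0, 0, 0]},
    {"slide": [0, 0, 0.003], "twist": [0, 0, 0]},
  ],
)

```text
t: 12.8
eef_pos: [605.4, -58.4, 165.7]
orientation: [-0.114, 0.994, 0.0, -0.0]
force: [-0.3, -0.2, 0.2]
gripper_width: 0.0
```

>>> step_arm(
  series=[
    {"slide": [0, 0, 0.001], "twist": [0, 0, 0]},
    {"slide": [0, 0, 0.002], "twist": [0, 0, 0]},
    {"slide": [0, 0, 0.002], "twist": [0, 0, 0]},
  ],
)

```text
t: 13.1
eef_pos: [605.4, -58.4, 163.8]
orientation: [-0.114, 0.994, -0.0, -0.0]
force: [0.3, 0.4, 0.5]
gripper_width: -0.1
```

>>> step_arm(
  series=[
    {"slide": [0, 0, 0.001], "twist": [0, 0, 0]},
    {"slide": [0, 0, 0.001], "twist": [0, 0, 0]},
    {"slide": [0, 0, 0.001], "twist": [0, 0, 0]},
  ],
)

```text
t: 13.4
eef_pos: [605.5, -58.4, 163.0]
orientation: [-0.114, 0.994, -0.0, 0.0]
force: [-0.7, 0.5, 0.5]
gripper_width: -0.1
```

>>> step_arm(
  series=[
    {"slide": [0, 0, 0.001], "twist": [0, 0, 0]},
    {"slide": [0, 0, 0.001], "twist": [0, 0, 0]},
    {"slide": [0, 0, 0.001], "twist": [0, 0, 0]},
  ],
)

```text
t: 13.7
eef_pos: [605.5, -58.4, 162.0]
orientation: [-0.114, 0.994, -0.0, 0.0]
force: [-0.2, -0.4, 2.5]
gripper_width: 0.0
```

>>> step_arm(
  series=[
    {"slide": [0, 0, 0.0005], "twist": [0, 0, 0]},
    {"slide": [0, 0, 0.0005], "twist": [0, 0, 0]},
  ],
)

```text
t: 13.9
eef_pos: [605.4, -58.4, 161.4]
orientation: [-0.114, 0.994, -0.0, -0.0]
force: [-0.3, -1.2, 1.9]
gripper_width: 0.1
```

>>> step_arm(
  series=[
    {"slide": [0, 0, 0.0005], "twist": [0, 0, 0]},
    {"slide": [0, 0, 0.0005], "twist": [0, 0, 0]},
  ],
)

```text
t: 14.1
eef_pos: [605.5, -58.4, 160.9]
orientation: [-0.114, 0.994, -0.0, -0.0]
force: [0.1, -0.1, 3.3]
gripper_width: 0.2
```

>>> step_arm(
  series=[
    {"slide": [0, 0, 0.0005], "twist": [0, 0, 0]},
    {"slide": [0, 0, 0.001], "twist": [0, 0, 0]},
    {"slide": [0, 0, 0.001], "twist": [0, 0, 0]},
  ],
)

```text
t: 14.4
eef_pos: [605.4, -58.4, 159.9]
orientation: [-0.114, 0.994, -0.0, -0.0]
force: [-0.2, -0.4, 2.6]
gripper_width: 0.1
```

>>> step_arm(
  series=[
    {"slide": [0, 0, 0.0005], "twist": [0, 0, 0]},
    {"slide": [0, 0, 0.001], "twist": [0, 0, 0]},
    {"slide": [0, 0, 0.001], "twist": [0, 0, 0]},
  ],
)

```text
t: 14.7
eef_pos: [605.5, -58.4, 158.9]
orientation: [-0.114, 0.994, -0.0, -0.0]
force: [1.1, 0.3, 4.0]
gripper_width: 0.2
```

>>> step_arm(
  series=[
    {"slide": [0, 0, 0.0005], "twist": [0, 0, 0]},
    {"slide": [0, 0, 0.001], "twist": [0, 0, 0]},
    {"slide": [0, 0, 0.001], "twist": [0, 0, 0]},
  ],
)

```text
t: 15.0
eef_pos: [605.5, -58.4, 158.0]
orientation: [-0.114, 0.994, -0.0, 0.0]
force: [0.2, 0.6, 4.5]
gripper_width: 0.3
```

>>> step_arm(
  series=[
    {"slide": [0, 0, 0.001], "twist": [0, 0, 0]},
    {"slide": [0, 0, 0.002], "twist": [0, 0, 0]},
    {"slide": [0, 0, 0.002], "twist": [0, 0, 0]},
  ],
)

```text
t: 15.3
eef_pos: [605.5, -58.4, 156.1]
orientation: [-0.114, 0.994, -0.0, 0.0]
force: [-0.8, -0.0, 6.9]
gripper_width: -0.2
```

>>> step_arm(
  series=[
    {"slide": [0, 0, 0.001], "twist": [0, 0, 0]},
    {"slide": [0, 0, 0.002], "twist": [0, 0, 0]},
    {"slide": [0, 0, 0.002], "twist": [0, 0, 0]},
  ],
)

```text
t: 15.6
eef_pos: [605.6, -58.5, 154.3]
orientation: [-0.114, 0.994, -0.0, 0.0]
force: [-1.0, 0.1, 8.2]
gripper_width: -0.2
```

>>> step_arm(
  series=[
    {"slide": [0, 0, 0.001], "twist": [0, 0, 0]},
    {"slide": [0, 0, 0.002], "twist": [0, 0, 0]},
    {"slide": [0, 0, 0.002], "twist": [0, 0, 0]},
  ],
)

```text
t: 15.9
eef_pos: [605.7, -58.5, 152.5]
orientation: [-0.114, 0.994, -0.0, 0.0]
force: [-0.9, 1.3, 10.9]
gripper_width: 0.3
```

```bash
python3 - <<'E'
from ov import *
from go import to
c=camera('side')
to(605.1,-58.2,165,13.1); print(env.get_obs()['wrist_torque'])
c['pixels']=np.clip(255*(c['pixels']/255.)**.6,0,255).astype(np.uint8)
overlay(c,[],(340,430,180,275),6,'s18.png')
E
```

```text
slide [0.0005, 0.0004, -0.0124] twist [-0.03, 0.05, -0.03] t 15.95 F [-1.62  0.35 10.61] eef [605.67 -58.47 152.57] w 0.3
[0.07817086 0.26571044 0.01654024]
```

View pics/s18.png

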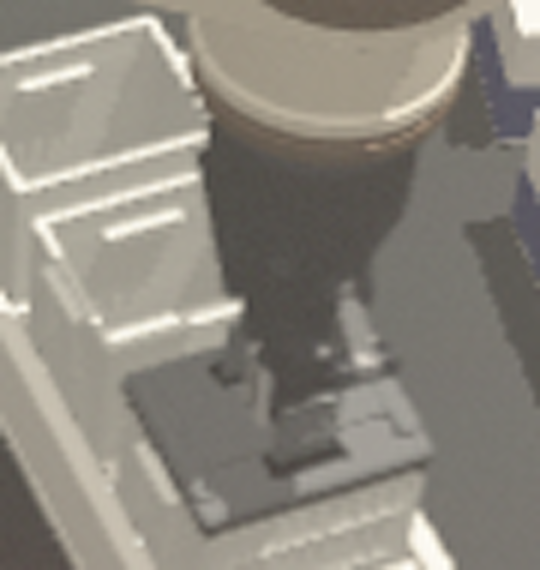

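>>> step_arm(
  series=[
    {"slide": [0, 0, 0.001], "twist": [0, 0, 0]},
    {"slide": [0, 0, 0.002], "twist": [0, 0, 0]},
    {"slide": [0, 0, 0.002], "twist": [0, 0, 0]},
  ],
)

```text
t: 16.25
eef_pos: [605.7, -58.5, 150.7]
orientation: [-0.114, 0.994, -0.0, 0.001]
force: [-1.5, 1.5, 12.4]
gripper_width: 0.4
```

>>> step_arm(
  series=[
    {"slide": [0, 0, 0.001], "twist": [0, 0, 0]},
    {"slide": [0, 0, 0.002], "twist": [0, 0, 0]},
    {"slide": [0, 0, 0.002], "twist": [0, 0, 0]},
  ],
)

```text
t: 16.55
eef_pos: [605.8, -58.5, 148.8]
orientation: [-0.114, 0.994, -0.0, 0.001]
force: [-3.1, 0.3, 14.0]
gripper_width: -0.3
```

>>> step_arm(
  series=[
    {"slide": [0, 0, 0.0005], "twist": [0, 0, 0]},
    {"slide": [0, 0, 0.001], "twist": [0, 0, 0]},
    {"slide": [0, 0, 0.001], "twist": [0, 0, 0]},
  ],
)

```text
t: 16.85
eef_pos: [605.8, -58.5, 147.9]
orientation: [-0.114, 0.994, -0.0, 0.001]
force: [-2.1, 0.1, 15.2]
gripper_width: 0.2
```

>>> step_arm(
  series=[
    {"slide": [0, 0, 0.0005], "twist": [0, 0, 0]},
    {"slide": [0, 0, 0.001], "twist": [0, 0, 0]},
    {"slide": [0, 0, 0.001], "twist": [0, 0, 0]},
  ],
)

```text
t: 17.15
eef_pos: [605.9, -58.5, 147.1]
orientation: [-0.114, 0.993, -0.0, 0.001]
force: [-3.4, 0.6, 15.9]
gripper_width: -0.5
```

>>> step_arm(
  series=[
    {"slide": [0, 0, 0.0005], "twist": [0, 0, 0]},
    {"slide": [0, 0, 0.001], "twist": [0, 0, 0]},
    {"slide": [0, 0, 0.001], "twist": [0, 0, 0]},
  ],
)

```text
t: 17.45
eef_pos: [605.9, -58.5, 146.1]
orientation: [-0.114, 0.994, -0.0, 0.001]
force: [-2.5, -0.0, 16.0]
gripper_width: -0.1
```

>>> step_arm(
  series=[
    {"slide": [0, 0, 0.0005], "twist": [0, 0, 0]},
    {"slide": [0, 0, 0.001], "twist": [0, 0, 0]},
    {"slide": [0, 0, 0.001], "twist": [0, 0, 0]},
  ],
)

```text
t: 17.75
eef_pos: [605.9, -58.5, 145.2]
orientation: [-0.114, 0.994, -0.0, 0.001]
force: [-2.1, 0.3, 16.7]
gripper_width: -0.2
```

```bash
python3 - <<'E'
from ov import *
from go import to
c=camera('side')
to(605.1,-58.2,165,13.1); print(env.get_obs()['wrist_torque'])
c['pixels']=np.clip(255*(c['pixels']/255.)**.6,0,255).astype(np.uint8)
overlay(c,[],(340,430,180,275),6,'s19.png')
E
```

```text
slide [0.0007, 0.0005, -0.0198] twist [-0.06, 0.1, -0.03] t 17.8 F [-2.07  0.62 16.95] eef [605.89 -58.52 145.24] w -0.5
[ 0.10506969  0.42153613 -0.02866022]
```

View pics/s19.png

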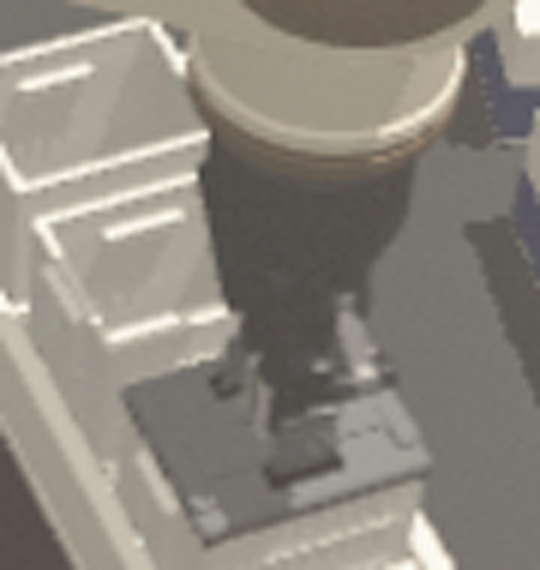

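>>> step_arm(
  series=[
    {"slide": [0, 0, 0.0005], "twist": [0, 0, 0]},
    {"slide": [0, 0, 0.001], "twist": [0, 0, 0]},
    {"slide": [0, 0, 0.001], "twist": [0, 0, 0]},
  ],
)

```text
t: 18.1
eef_pos: [605.9, -58.5, 144.3]
orientation: [-0.114, 0.994, -0.0, 0.001]
force: [-2.4, 0.1, 17.6]
gripper_width: -0.3
```

>>> step_arm(
  series=[
    {"slide": [0, 0, 0.0005], "twist": [0, 0, 0]},
    {"slide": [0, 0, 0.001], "twist": [0, 0, 0]},
    {"slide": [0, 0, 0.001], "twist": [0, 0, 0]},
  ],
)

```text
t: 18.4
eef_pos: [605.9, -58.5, 143.3]
orientation: [-0.114, 0.994, -0.0, 0.001]
force: [-2.9, 0.7, 18.1]
gripper_width: 0.1
```

>>> step_arm(
  series=[
    {"slide": [0, 0, 0.0005], "twist": [0, 0, 0]},
    {"slide": [0, 0, 0.001], "twist": [0, 0, 0]},
    {"slide": [0, 0, 0.001], "twist": [0, 0, 0]},
  ],
)

```text
t: 18.7
eef_pos: [606.0, -58.5, 142.4]
orientation: [-0.114, 0.994, -0.0, 0.001]
force: [-2.9, 0.5, 19.2]
gripper_width: 0.4
```

>>> step_arm(
  series=[
    {"slide": [0, 0, 0.0005], "twist": [0, 0, 0]},
    {"slide": [0, 0, 0.001], "twist": [0, 0, 0]},
    {"slide": [0, 0, 0.001], "twist": [0, 0, 0]},
  ],
)

```text
t: 19.0
eef_pos: [606.0, -58.6, 141.5]
orientation: [-0.114, 0.994, -0.0, 0.001]
force: [-2.1, 0.2, 20.6]
gripper_width: -0.4
```

>>> step_arm(
  series=[
    {"slide": [0, 0, 0.0005], "twist": [0, 0, 0]},
    {"slide": [0, 0, 0.001], "twist": [0, 0, 0]},
    {"slide": [0, 0, 0.001], "twist": [0, 0, 0]},
  ],
)

```text
t: 19.3
eef_pos: [606.0, -58.6, 140.6]
orientation: [-0.114, 0.994, -0.0, 0.001]
force: [-3.2, 0.9, 20.5]
gripper_width: 0.0
```

```bash
python3 - <<'E'
from ov import *
from go import to
import pickle
c=camera('side'); pickle.dump(c,open('side9.pkl','wb'))
to(605.1,-58.2,165,13.1); print(env.get_obs()['wrist_torque'])
c['pixels']=np.clip(255*(c['pixels']/255.)**.6,0,255).astype(np.uint8)
overlay(c,[],(340,430,180,275),6,'s20.png')
E
```

```text
slide [0.0008, 0.0005, -0.0244] twist [-0.07, 0.12, -0.03] t 19.35 F [-2.92  0.75 21.17] eef [606.04 -58.55 140.59] w 0.3
[0.13980328 0.56864861 0.00435588]
```

View pics/s20.png

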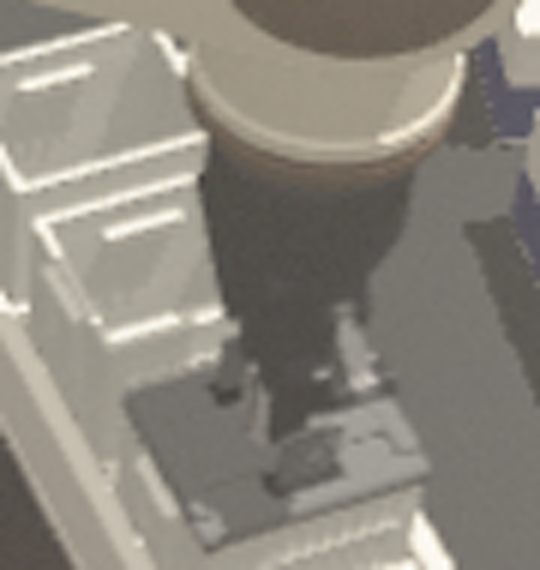

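>>> step_arm(
  series=[
    {"slide": [0, 0, 0.0005], "twist": [0, 0, 0]},
    {"slide": [0, 0, 0.001], "twist": [0, 0, 0]},
    {"slide": [0, 0, 0.001], "twist": [0, 0, 0]},
  ],
)

```text
t: 19.65
eef_pos: [606.1, -58.6, 139.7]
orientation: [-0.114, 0.993, -0.001, 0.001]
force: [-3.0, 0.9, 20.8]
gripper_width: 0.4
```

>>> step_arm(
  series=[
    {"slide": [0, 0, -0.004], "twist": [0, 0, 0]},
    {"slide": [0, 0, -0.008], "twist": [0, 0, 0]},
    {"slide": [0, 0, -0.012], "twist": [0, 0, 0]},
    {"slide": [0, 0, -0.016], "twist": [0, 0, 0]},
    {"slide": [0, 0, -0.016], "twist": [0, 0, 0]},
  ],
)

```text
t: 20.15
eef_pos: [605.7, -58.4, 154.8]
orientation: [-0.114, 0.994, -0.0, 0.0]
force: [-0.7, 0.5, 4.9]
gripper_width: -0.1
```

>>> step_arm(
  series=[
    {"slide": [0, 0, -0.002], "twist": [0, 0, 0]},
    {"slide": [0, 0, -0.002], "twist": [0, 0, 0]},
    {"slide": [0, 0, -0.002], "twist": [0, 0, 0]},
  ],
)

```text
t: 20.45
eef_pos: [605.4, -58.4, 155.9]
orientation: [-0.114, 0.994, -0.0, -0.0]
force: [0.6, 0.1, 4.0]
gripper_width: 0.0
```

>>> step_arm(
  series=[
    {"slide": [0, 0, -0.001], "twist": [0, 0, 0]},
    {"slide": [0, 0, -0.001], "twist": [0, 0, 0]},
    {"slide": [0, 0, -0.001], "twist": [0, 0, 0]},
  ],
)

```text
t: 20.75
eef_pos: [605.4, -58.4, 156.8]
orientation: [-0.114, 0.994, -0.0, -0.0]
force: [0.2, 0.8, 3.0]
gripper_width: 0.2
```

>>> step_arm(
  series=[
    {"slide": [0, 0, -0.004], "twist": [0, 0, 0]},
    {"slide": [0, 0, -0.02], "twist": [0, 0, 0]},
    {"slide": [0, 0, -0.05], "twist": [0, 0, 0]},
    {"slide": [0, 0, -0.08], "twist": [0, 0, 0]},
    {"slide": [0, 0, -0.1], "twist": [0, 0, 0]},
  ],
)

```text
t: 21.25
eef_pos: [605.5, -58.4, 259.1]
orientation: [-0.114, 0.994, -0.0, 0.001]
force: [0.4, -0.2, 0.1]
gripper_width: 0.2
```

>>> step_arm(
  series=[
    {"slide": [0.04, 0.02, -0.01], "twist": [0, 0, 0]},
    {"slide": [0.09, 0.05, -0.01], "twist": [0, 0, 0]},
    {"slide": [0.13, 0.08, -0.01], "twist": [0, 0, 0]},
    {"slide": [0.17, 0.11, -0.01], "twist": [0, 0, 0]},
    {"slide": [0.21, 0.14, -0.01], "twist": [0, 0, 0]},
  ],
)

```text
t: 21.75
eef_pos: [374.8, 27.7, 266.6]
orientation: [-0.114, 0.994, -0.0, -0.0]
force: [0.2, 1.8, 0.6]
gripper_width: -0.0
```

>>> step_arm(
  series=[
    {"slide": [0.04, 0.03, 0], "twist": [0, 0, 0]},
    {"slide": [0.05, 0.08, 0], "twist": [0, 0, 0]},
    {"slide": [0.05, 0.13, 0], "twist": [0, 0, 0]},
    {"slide": [0.05, 0.15, 0], "twist": [0, 0, 0]},
  ],
)

```text
t: 22.15
eef_pos: [292.9, 163.5, 267.4]
orientation: [-0.114, 0.993, 0.0, 0.001]
force: [1.6, 0.5, 0.7]
gripper_width: -0.2
```

```bash
python3 - <<'E'
from fit2 import *
from ov import overlay
from go import to
import pickle
C={}
for n,p in [('side',(608,-58,13)),('top',(605.5,-56.3,13))]:
    c=camera(n); C[n]=c; pickle.dump(c,open(n+'F.pkl','wb')); P=cloud(c)
    print(n,'lid',np.round(fitlid(c,p)[0],2))
    q=np.load('top0.pkl',allow_pickle=True) if n=='top' else np.load('side0.pkl',allow_pickle=True)
    def pad(P,p):
        L=loc(p,P.reshape(-1,3)); z=P[...,2].reshape(-1); f=lambda m: (round(float(np.nanmedian(z[m&(z>120)&(z<145)])),2),int(m.sum()))
        return f((abs(L[:,0])<38)&(abs(L[:,1])<14)), f((L[:,0]>-48)&(L[:,0]<-44)&(abs(L[:,1])<36)),f((L[:,0]<48)&(L[:,0]>44)&(abs(L[:,1])<36))
    print('now pad z,edges',pad(P,p),'initial on spare',pad(cloud(q),(588.5,30.1,13) if n=='side' else (584.6,33.2,13)))
    for nm,r in [('spare',(588.3,31,13) if n=='side' else (584.6,33.2,13)),('open',(567,120.5,13) if n=='side' else (563.7,122.5,13))]:
        print(nm,np.round(fitrim(c,r)[0],2))
    print([(np.round(d['at'],1),round(d['conf'],2)) for d in spot_point(n,'lid_tabs')])
to(600,-58,200,13)
for n,b,f in [('side',(310,425,170,310),4.2),('top',(245,400,150,250),5)]: overlay(C[n],[],b,f,n+'F.png')
save('sideFull.png',C['side']['pixels'])
E
```

```text
side lid [608.91 -59.64  12.96]
now pad z,edges ((137.35, 265), (132.98, 261), (137.94, 46)) initial on spare ((137.37, 220), (135.82, 181), (137.09, 45))
spare [588.37  31.03  13.2 ]
open [567.37 120.59  13.45]
[(array([ 552.2, -237.3,   66.9]), 0.93), (array([607.6, -54.7, 152.2]), 0.56), (array([ 314.8, -244.2,   64.5]), 0.56), (array([589.9, 375.6,  -0.6]), 0.45)]
top lid [605.71 -56.64  13.29]
now pad z,edges ((138.3, 405), (138.31, 126), (138.22, 52)) initial on spare ((138.56, 401), (138.29, 118), (139.26, 57))
spare [584.77  33.08  13.28]
open [563.71 122.6   13.44]
[(array([ 546.9, -233.8,   65.7]), 0.96), (array([607.6, -53.5, 152.8]), 0.79), (array([ 313.6, -243.1,   67. ]), 0.66)]
slide [-0.2478, -0.2843, 0.067] twist [-0.02, -0.02, 0.2] t 22.35 F [-0.44 -0.11 -0.04] eef [293.86 162.26 266.93] w 0.0
```

View pics/sideF.png

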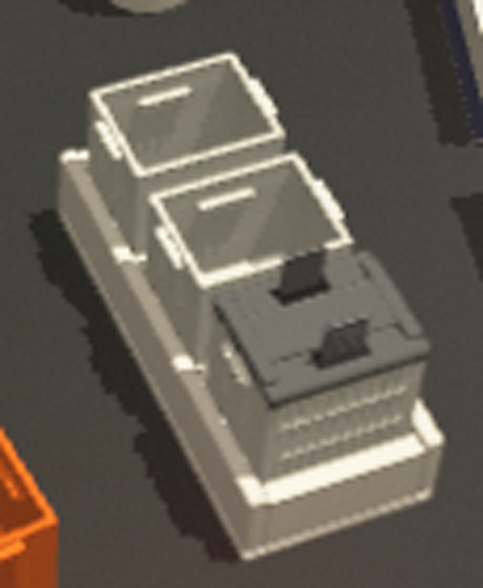

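View pics/topF.png

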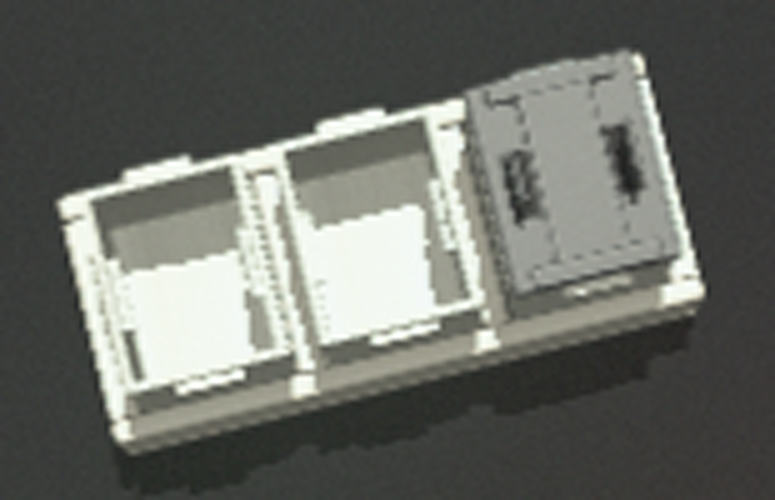

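```bash
python3 - <<'E'
from fit2 import *
import pickle
for n,p in [('sideF',(608.9,-59.6,13)),('topF',(605.7,-56.6,13.2)),('side0',(588.5,30.1,13)),('top0',(584.6,33.2,13.1))]:
    P=cloud(pickle.load(open(n+'.pkl','rb'))).reshape(-1,3); L=loc(p,P)
    m=(abs(L[:,0])<38)&(abs(L[:,1])<15)&(P[:,2]>128)&(P[:,2]<146)
    A=np.c_[L[m],np.ones(m.sum())]; s=np.linalg.lstsq(A,P[m,2],rcond=None)[0]
    d=(abs(L[:,0])<45)&(abs(L[:,1])<37)&(abs(L[:,1])>30)&(P[:,2]>126)&(P[:,2]<142)
    print(n,'pad tilt deg x,y',np.round(np.degrees(s[:2]),2),'z',round(s[2],2),'deck +y/-y z',[round(np.median(P[d&(np.sign(L[:,1])==k),2]),2) for k in(1,-1)])
    t=(abs(L[:,0])<18)&(abs(L[:,1])<45)&(P[:,2]>152)&(P[:,2]<172)
    print('  tab pts y med +/-',[ (round(np.median(L[t&(np.sign(L[:,1])==k),1]),1),int((t&(np.sign(L[:,1])==k)).sum())) for k in(1,-1)])
E
```

```text
sideF pad tilt deg x,y [-0.08  1.45] z 137.23 deck +y/-y z [np.float64(133.7), np.float64(133.63)]
  tab pts y med +/- [(np.float64(27.0), 50), (np.float64(-26.6), 47)]
topF pad tilt deg x,y [0.16 0.7 ] z 138.26 deck +y/-y z [np.float64(135.54), np.float64(135.9)]
  tab pts y med +/- [(np.float64(27.1), 23), (np.float64(-26.1), 25)]
side0 pad tilt deg x,y [-0.44 -0.47] z 137.36 deck +y/-y z [np.float64(134.42), np.float64(133.89)]
  tab pts y med +/- [(np.float64(27.7), 46), (np.float64(-25.8), 48)]
top0 pad tilt deg x,y [-0.25  0.27] z 138.48 deck +y/-y z [np.float64(135.65), np.float64(135.48)]
  tab pts y med +/- [(np.float64(26.7), 20), (np.float64(-26.6), 22)]
```

```bash
python3 - <<'E'
from h import *
c=camera('side'); 
o=env.get_obs(); print(o['t'],o['force'],np.abs(o['qd']).max())
print(env.job_done())
E
```

```text
22.4 [ 0.24222786 -0.83244499  0.74888738] 0.029650268673140506
the job is handed in; nothing more can be done
None
```

View pics/sideFull.png

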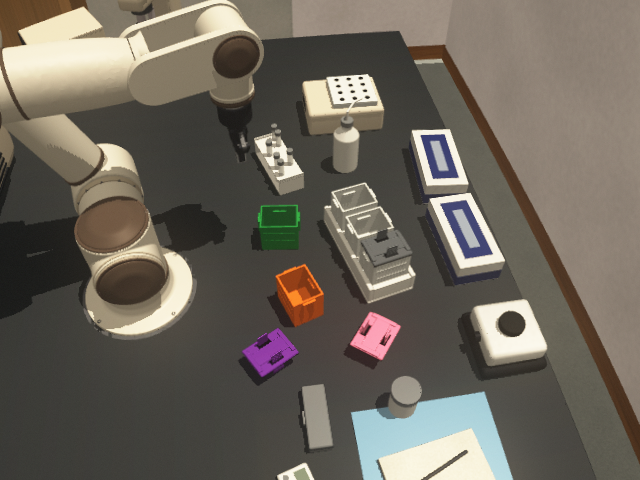

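I moved the grey lid from the spare bucket to the bucket with the tubes and pressed it down until it latched. The job was handed in at 22.4 s, with the arm well clear.

**Moving the lid:** I pinched both tabs and lifted the lid off with only its own weight on the wrist, so the spare bucket stayed in its well. I lowered it onto the tube bucket, released it, and pressed the thumb pad with the closed fingertips. The highest force I read was about 21 N; the foam is soft and sank roughly 19 mm.

**Checks that the lid is latched:**
- **Height:** the thumb pad is at the same height as when the lid was latched at the start, 137.4 mm in both pictures from the side camera.
- **Unloading:** the force fell off about 2.5 mm lower than it had built up, which is what latching should give.
- **Tabs:** they stand about 53.5 mm apart (mid-faces), the same as at the start, so both have sprung out. The deck is level to about 0.4 mm.

**Checks on everything else:** the spare and open buckets measured within about 1 mm of where they started. The other things look unmoved in the last full picture, though I did not measure them.

**Readings that disagreed:**
- The two cameras differ by about 3 to 4 mm, so I worked from positions measured within a single camera.
- The gripper read 40 mm on the pinched tabs instead of 44.
- It also pressed down with about 8 N while closing.
- A fit to the thumb pad alone gave 0.7 to 1.5° of tilt, which the deck-edge heights do not support.

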